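# Stack a spacer and a sample disc in the nest and lock off their depth

### The arm

A 7-joint arm with a two-finger parallel gripper is mounted at the origin on a cart in front of the work surface, level with it; the furniture and walls round the work are solid. World frame = base frame: x ahead of the robot, y to its left, z up, the work surface at z = 0. Lengths are in m, angles in rad, forces in N, time in s.
With the tool pointing down it reaches from about 0.4 to 0.85 m from the base axis. Payload 4.5 kg.
Tool frame: the origin (TCP) lies midway between the tips of the shut fingers; the grasp point (between the pads) lies 19 mm behind it; z points along the fingers, y is the line along which they close (so a half turn about z gives the same grasp; the last joint's range is limited). The gripper opens to 88 mm and grips with 3 to 60 N. Pads are 18 mm wide; open, the fingers measure 123 mm over their backs; the gripper's body (75 mm by 187 mm) begins 45 mm behind the grasp point.
Start: joints at [-1.175, 0.689, -0.195, 1.565, 0.157, 0.902, -0.215], TCP at [0.221, 0.585, 0.239] pointing down, gripper open.
Joint ranges: [-3.01, 3.01], [-0.46, 2.08], [-1.47, 1.51], [0.13, 2.56], [-1, 4.14], [0.04, 2.09], [-2.66, 2.66]. Speed limits (rad/s): [2.57, 2.57, 3.14, 3.14, 3.14, 3.14, 3.14].

### API

Orientations are given as a unit quaternion [x, y, z, w].
In Python, from plant import get_state, viewer, workorder gives the robot as it stands. The module is installed in compiled form; this text tells all that it offers.
- The arm moves only by the tool step_arm, never from a script. Its argument "motion" is a list of rows, each an object of numbers: "wx", "wy", "wz": the turn, a rotation vector about the tool's x, y, z each as a share of 180 degrees, from -1 to 1; "dx", "dy", "dz": the shift along the tool's x, y, z each as a share of 8 cm, from -1 to 1; "claw": the finger opening in mm, from 0 to 88.1. A call has 1 to 8 rows; each row is the pose to reach, as a shift and turn from the pose commanded when the call began, along the tool's axes at that moment, turning the shorter way round; what a row does not reach only later rows make up. A row lasts 1/10 s, in which the tool goes at most 50 mm and 8.59 degrees, less where a joint would pass 70% of its speed; a pose out of reach is approached as far as the arm can. A call with a number of a shift or a turn outside -1 to 1 is refused whole. A call with a gripper value outside its range is refused whole. The fingers move at their own pace and stop on an object; "force" is the grip in N (left out, the last holds). Time passes only in rows, so rows that repeat a pose let the fingers close. It gives the time, the measured TCP pose, the force, the opening and the grip force at its end, in the units of the state.
- get_state(): the state, without advancing time (a new reading comes with each control period).
- viewer.snapshot(name): name is "scene" or "top" or "wrist"; returns (picture, depth): 384x512x3 uint8, red, green, blue; 384x512 float32, m along the optical axis (not along the pixel's ray), 0 where there is no reading.
- viewer.calibration(name): a dict with "vfov" (degrees; the focal length in pixels is half the picture's height over the tangent of half this angle, whatever the lens; pixels are square), "cx", "cy" (the principal point, pixels), "extrinsics" (4x4, takes a point from camera to world coordinates). Camera axes: x right, y down, z forward; pixel columns grow to the right and rows downward; lengths in m; the calibration is good to about 2 mm. A picture is of the moment at which its call begins: read the wrist's pose just before it. calibration takes no time and is no camera call; for the wrist camera it gives the pose at the moment of the call.
- workorder.finish_job(): hands the job in; it is judged then, once.
The state is a dict: "clock": time; "q": joint angles; "qd": joint speeds; "joint_torque": joint torques, N m; "tool_pos": TCP position; "eef_rot": TCP orientation; "contact_force": force on the tool from outside, world axes, zero at the start; "moment": the same for the moment, N m; "opening": opening from 0.0 (shut) to 1.0 (fully open); "finger_force": force on a finger pad.
Only numpy, scipy, OpenCV 4.12 (cv2) and the standard library are available. Lean on these libraries where they do the work, as an engineer would, in place of code of your own. Each camera call takes 0.05 s, during which the arm holds its last target. There are 200 camera calls.

### The job

Stack the blue spacer ring and then the white disc flat in the pocket of the aluminium nest. Then stand the depth gauge squarely across the rims of the nest, gently lower its probe until it touches the top of the disc, and clamp it there by pressing the red lever fully down, leaving the gauge standing on the nest. Leave the other things on the bench alone.

Things in the scene. Friction and masses are not known exactly. Their poses are not given: they have to be found in the camera images.
- nest: fixed aluminium nest on a 126 x 76 mm base; origin at the centre of its underside, z up. Walls at its +x and -x sides (|x| 27.5 to 60 mm, |y| < 35 mm) have flat tops, the rims, 56 mm above the bench. The 55 x 55 mm pocket between them is centred and open on top; finger slots 36 mm wide (|x| < 18 mm) open its +y and -y sides down to the 8 mm base
- nest_rim (a point): point on the nest's centre line at the height of the rims (56 mm above the bench). A part in the pocket is held by the two sides facing the nest's slots (+y and -y)
- nest_floor_top (a point): centre of the top of the round brass pocket floor (diameter 48 mm); its height differs from run to run, 10 to 20 mm above the bench, and it does not yield in use
- spacer_center (a point): centre (half-way up) of the loose blue plastic spacer ring: outer diameter 50 mm, hole 22 mm, 10 mm thick, lying flat, 50 g
- disc_center (a point): centre (half-way up) of the loose white ceramic disc: diameter 50 mm, 12 mm thick, lying flat, 70 g; z is its axis, up
- gauge: loose depth gauge, about 0.55 kg in all, standing on its flat steel foot; origin at the centre of the foot's underside, z up. Foot 124 (x) x 44 (y) x 10 mm; black body 40 x 28 mm on it up to z = 40 mm; the probe rod runs vertically through the centre, topped by a square grip. Lock lever on the +x side
- gauge_grip (a point): centre of the square black grip (24 x 24 x 14 mm high, faces along the gauge's x and y) on top of the rod; 95 mm above the foot's underside when the rod is fully up. Hold its +y and -y faces, clear of the lever. Lifted by it, the rod rises to its upper stop, then the gauge hangs from it; once the foot stands, pushing the grip down lowers the probe
- gauge_rod (a joint): travel of the probe rod in m: 0 fully up (probe tip 9 mm above the foot's underside), up to 0.038 fully down; it slides with a drag of 2.5 N and stays where it is left
- probe_tip (a point): lower end of the 8 mm steel probe rod, on the gauge's centre line
- lock_lever (a joint): angle of the red clamp lever in rad: 0 open (pointing up at 55 degrees above the gauge's +x direction), 0.70 clamped (pressed down to 15 degrees above +x, at its stop); stiff, about 0.04 N m, stays where it is left
- lever_tip (a point): centre of the 13 mm red ball at the end of the lever; the lever is 34 mm long from its pivot, which lies at x = 26, z = 30 mm in the gauge's frame, and swings in the gauge's xz plane
- reagent: bystander: white reagent bottle with a teal cap, 55 mm across, 98 mm high; origin under its centre
- timer: bystander: white countdown timer, 66 x 66 x 19 mm; origin under its centre
- tip_box: bystander: blue box of pipette tips with a clear lid, 78 x 116 x 68 mm; origin under its centre
- calculator: bystander: black calculator, 74 x 120 x 13 mm; origin under its centre
- stapler: bystander: red and black stapler, 34 x 128 x 42 mm; origin under its centre
- cup: bystander: sample cup with a yellow lid, 64 mm across, 66 mm high; origin under its centre
Things that resemble listed ones, but are neither listed nor needed, are in the scene too. What is shaped like the part that bears disc_center but green is not meant.

How it is judged:
By the outcome, as a careful person would: the job done as asked, in the order asked, and still so for the second after the job is handed in, with the robot touching nothing.
It also fails if it takes over 72 s, if anything falls off the work surface, if the arm or the gripper's body presses on something with over 40 N, if the wrist force passes 120 N, or if a joint passes its speed limit or range.

## Working session

There is one attempt and no reset: what is moved stays moved. The work goes in short steps, Python scripts to look and compute and a tool call to move; the robot and the scene stay as the last step left them, time stands still between calls to the robot, and variables do not carry over. Pictures are saved under pics/ and viewed, at most 10 in all, crops included, and the job is handed in when it is done.

Besides the shell and the picture viewer there is one more tool, called after "Emit:" by a JSON object that holds its "api" and its "payload". step_arm: Moves the arm, as the interface text tells. Shift numbers are shares of 8 cm and turn numbers shares of 180 degrees, none past 1 either way. Its arguments: {"type":"object","properties":{"motion":{"type":"array","items":{"type":"object","properties":{"wx":{"type":"number","minimum":-1,"maximum":1},"wy":{"type":"number","minimum":-1,"maximum":1},"wz":{"type":"number","minimum":-1,"maximum":1},"dx":{"type":"number","minimum":-1,"maximum":1},"dy":{"type":"number","minimum":-1,"maximum":1},"dz":{"type":"number","minimum":-1,"maximum":1},"claw":{"type":"number"}}}},"force":{"type":"number"}},"required":["motion"]}

```bash
mkdir -p pics; cat > h.py <<'E'
import numpy as np, cv2
from scipy.spatial.transform import Rotation as R
from plant import get_state, viewer, workorder
def snap(n):
    c=viewer.calibration(n); p,d=viewer.snapshot(n); return p,d,c
def save(f,p): cv2.imwrite('pics/'+f,cv2.cvtColor(p,cv2.COLOR_RGB2BGR))
def K(c): return 192/np.tan(np.radians(c['vfov'])/2)
def pts(d,c):
    v,u=np.mgrid[0:384,0:512]; f=K(c)
    P=np.stack([(u-c['cx'])/f*d,(v-c['cy'])/f*d,d],-1); E=np.array(c['extrinsics'])
    return P@E[:3,:3].T+E[:3,3]
def ray(u,v,c,z):
    f=K(c);E=np.array(c['extrinsics']);r=E[:3,:3]@np.array([(u-c['cx'])/f,(v-c['cy'])/f,1]);o=E[:3,3]
    return o+r*(z-o[2])/r[2]
def delta(xyz,yaw_axis=None):
    "shift in tool axes/8cm to world xyz"
    s=get_state();T=R.from_quat(s['eef_rot']); return np.round(T.inv().apply(np.array(xyz)-s['tool_pos'])/.08,3)
E
python3 - <<'E'
from h import *
for n in('top','scene'):
    p,d,c=snap(n);save(n+'0.png',p);np.savez('pics/'+n+'0.npz',p=p,d=d,E=c['extrinsics'],f=K(c),cx=c['cx'],cy=c['cy'],vfov=c['vfov'])
    print(n,np.round(c['extrinsics'],3).tolist(),c['vfov'],c['cx'],c['cy'])
s=get_state();print(s['tool_pos'],R.from_quat(s['eef_rot']).as_matrix().round(3),s['clock'])
E
```

```text
top [[-0.016, -0.98, 0.197, 0.357], [-1.0, 0.016, -0.002, 0.256], [-0.001, -0.197, -0.98, 1.282], [0.0, 0.0, 0.0, 1.0]] 46.774253434023535 260.4214559804517 192.8209317269706
scene [[0.663, -0.416, 0.623, 0.079], [-0.749, -0.357, 0.558, -0.229], [-0.01, -0.837, -0.548, 0.552], [0.0, 0.0, 0.0, 1.0]] 55.3553350981877 255.17486244199048 190.36029204531133
[0.22108003 0.58400441 0.23800297] [[-0.935  0.354 -0.   ]
 [ 0.354  0.935 -0.002]
 [-0.    -0.002 -1.   ]] 0.1
```

View pics/top0.png

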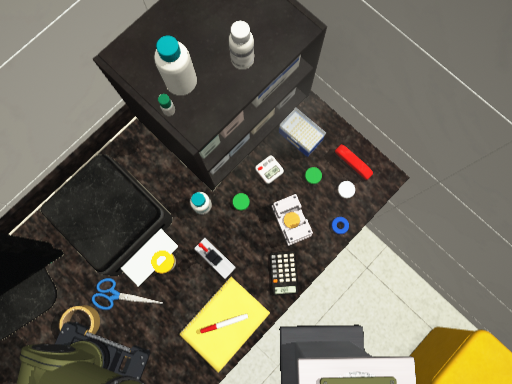

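View pics/scene0.png

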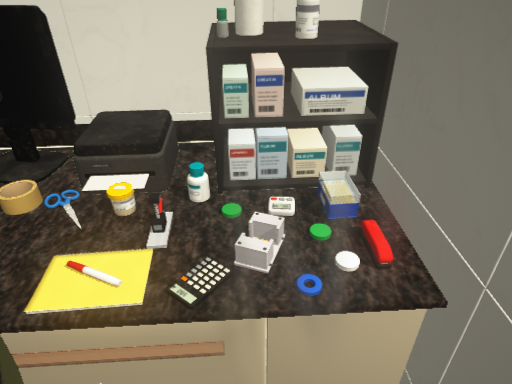

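Top view: nest (292,220), gauge with red lever (214,257), blue ring (340,225), white disc (346,189). Possible confusions: the green discs (241,201) and (313,175) for the disc; the scissor handles (105,293) and yellow lid (163,261) for the ring; the stapler (354,161) for the red lever. I choose the white disc, the blue ring and the gauge on its foot.

```bash
python3 - <<'E'
from h import *
o=np.load('pics/top0.npz');p=o['p'];d=o['d'];c=dict(vfov=o['vfov'],cx=o['cx'],cy=o['cy'],extrinsics=o['E'])
P=pts(d,c);hsv=cv2.cvtColor(p,cv2.COLOR_RGB2HSV);H,S,V=[hsv[...,i].astype(int) for i in range(3)]
def rep(n,m,box,z=None):
    M=np.zeros(m.shape,bool);u0,v0,u1,v1=box;M[v0:v1,u0:u1]=m[v0:v1,u0:u1]
    v,u=np.nonzero(M);(cu,cv),(w,h),a=cv2.minAreaRect(np.stack([u,v],1).astype(np.float32))
    q=P[M];print(n,len(u),(round(cu,1),round(cv,1)),(w,h,a),'z med',np.median(q[:,2]).round(4),'ray',ray(cu,cv,c,z if z else np.median(q[:,2])).round(4))
    return M
rep('ring',(S>150)&(H>100)&(H<130),(325,210,360,240),.01)
rep('disc',(S<60)&(V>170),(330,175,362,203),.012)
z=P[...,2]
m=rep('nestrim',(z>.045)&(z<.066),(265,185,320,255),.056)
rep('brass',(S>90)&(H>8)&(H<30)&(V>100),(265,185,320,255),.015)
rep('gauge',(z>.005)&(z<.2),(185,230,245,285))
rep('red',((H<8)|(H>172))&(S>150)&(V>100),(185,230,245,285))
for cc,(u0,v0,u1,v1) in {'nest':(268,190,318,250),'gauge':(185,230,245,285)}.items():
    pass
a=p[180:255,255:365];b=p[228:288,175:255]
save('crop0.png',np.hstack([cv2.resize(a,(440,300)),cv2.resize(b,(360,300))[:, :360]]))
E
```

```text
ring 198 (340.0, 225.0) (16.0, 16.0, 90.0) z med 0.0093 ray [0.5143 0.0252 0.01  ]
disc 227 (346.0, 189.0) (16.0, 16.0, 90.0) z med 0.0117 ray [0.6195 0.0026 0.012 ]
nestrim 635 (292.6, 217.5) (43.2198486328125, 25.272214889526367, 67.16634368896484) z med 0.056 ray [0.5318 0.1645 0.056 ]
brass 210 (291.5, 220.0) (16.0, 15.0, 90.0) z med 0.0131 ray [0.5304 0.1648 0.015 ]
gauge 847 (214.5, 257.0) (54.0, 59.0, 90.0) z med 0.0109 ray [0.4287 0.3861 0.0109]
red 30 (202.8, 246.7) (10.600000381469727, 3.4000000953674316, 36.869895935058594) z med 0.0538 ray [0.4548 0.414  0.0538]
```

View pics/crop0.png

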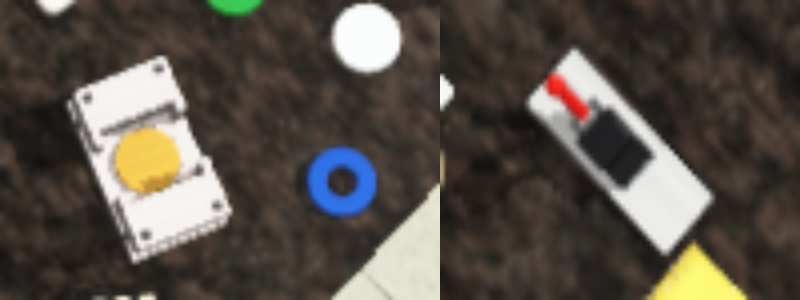

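The crop shows the nest with its brass floor, the white disc and the blue ring. The gauge's red lever points up-left along the foot. I'll turn to line up with the nest, then travel to the ring.

Emit:
{"api": "step_arm", "payload": {"motion": [{"wz": -0.242, "dz": 0.2, "claw": 80}, {"wz": -0.242, "dz": 0.2}, {"wz": -0.242, "dz": 0.2}, {"wz": -0.242, "dz": 0.2}, {"wz": -0.242, "dz": 0.2}, {"wz": -0.242, "dz": 0.2}, {"wz": -0.242, "dz": 0.2}], "force": 20}}

```text
$.motion[0]: bad value
```

Emit:
{"api": "step_arm", "payload": {"motion": [{"dy": -0.4}, {"dy": -0.98}, {"dy": -0.98}]}}

```text
$.motion[0]: bad value
```

Emit:
{"api": "step_arm", "payload": {"motion": [{"dy": -0.5}, {"dy": -0.98}, {"dy": -0.98}]}}

```text
$.motion[0]: bad value
```

Emit:
{"api": "step_arm", "payload": {"motion": [{"dy": -0.5}, {"dy": -0.98}, {"dy": -0.98}]}}

```text
$.motion[0]: bad value
```

Emit:
{"api": "step_arm", "payload": {"motion": [{"dx": 0, "dy": 0, "dz": 0.2, "wx": 0, "wy": 0, "wz": -0.242, "claw": 80}, {"dx": 0, "dy": 0, "dz": 0.2, "wx": 0, "wy": 0, "wz": -0.242, "claw": 80}, {"dx": 0, "dy": 0, "dz": 0.2, "wx": 0, "wy": 0, "wz": -0.242, "claw": 80}, {"dx": 0, "dy": 0, "dz": 0.2, "wx": 0, "wy": 0, "wz": -0.242, "claw": 80}, {"dx": 0, "dy": 0, "dz": 0.2, "wx": 0, "wy": 0, "wz": -0.242, "claw": 80}, {"dx": 0, "dy": 0, "dz": 0.2, "wx": 0, "wy": 0, "wz": -0.242, "claw": 80}, {"dx": 0, "dy": 0, "dz": 0.2, "wx": 0, "wy": 0, "wz": -0.242, "claw": 80}], "force": 20}}

```text
clock: 0.8
tool_pos: [0.2213, 0.5843, 0.2224]
eef_rot: [-0.196, 0.981, -0.0, -0.0]
contact_force: [-0.0, 0.7, -0.2]
opening: 0.91
finger_force: 0.0
```

Emit:
{"api": "step_arm", "payload": {"motion": [{"dx": 0, "dy": -0.4, "dz": 0, "wx": 0, "wy": 0, "wz": 0, "claw": 80}, {"dx": 0, "dy": -0.98, "dz": 0, "wx": 0, "wy": 0, "wz": 0, "claw": 80}, {"dx": 0, "dy": -0.98, "dz": 0, "wx": 0, "wy": 0, "wz": 0, "claw": 80}]}}

```text
clock: 1.1
tool_pos: [0.2556, 0.5051, 0.2218]
eef_rot: [-0.193, 0.981, -0.005, 0.001]
contact_force: [0.6, 0.5, 0.2]
opening: 0.907
finger_force: 0.0
```

Emit:
{"api": "step_arm", "payload": {"motion": [{"dx": 0, "dy": -0.5, "dz": 0, "wx": 0, "wy": 0, "wz": 0, "claw": 80}, {"dx": 0, "dy": -0.98, "dz": 0, "wx": 0, "wy": 0, "wz": 0, "claw": 80}, {"dx": 0, "dy": -0.98, "dz": 0, "wx": 0, "wy": 0, "wz": 0, "claw": 80}]}}

```text
clock: 1.4
tool_pos: [0.2851, 0.4342, 0.2222]
eef_rot: [-0.193, 0.981, -0.003, 0.0]
contact_force: [0.7, 0.3, 0.9]
opening: 0.909
finger_force: 0.0
```

Emit:
{"api": "step_arm", "payload": {"motion": [{"dx": 0, "dy": -0.5, "dz": 0, "wx": 0, "wy": 0, "wz": 0, "claw": 80}, {"dx": 0, "dy": -0.98, "dz": 0, "wx": 0, "wy": 0, "wz": 0, "claw": 80}, {"dx": 0, "dy": -0.98, "dz": 0, "wx": 0, "wy": 0, "wz": 0, "claw": 80}]}}

```text
clock: 1.7
tool_pos: [0.3148, 0.3625, 0.2223]
eef_rot: [-0.193, 0.981, -0.003, -0.0]
contact_force: [-0.3, 0.1, 0.4]
opening: 0.906
finger_force: 0.0
```

Emit:
{"api": "step_arm", "payload": {"motion": [{"dx": 0, "dy": -0.5, "dz": 0, "wx": 0, "wy": 0, "wz": 0, "claw": 80}, {"dx": 0, "dy": -0.98, "dz": 0, "wx": 0, "wy": 0, "wz": 0, "claw": 80}, {"dx": 0, "dy": -0.98, "dz": 0, "wx": 0, "wy": 0, "wz": 0, "claw": 80}]}}

```text
clock: 2.0
tool_pos: [0.3447, 0.2909, 0.2224]
eef_rot: [-0.193, 0.981, -0.002, -0.0]
contact_force: [0.1, 0.4, 0.5]
opening: 0.905
finger_force: 0.0
```

Emit:
{"api": "step_arm", "payload": {"motion": [{"dx": -0.3, "dy": -0.5, "dz": 0.2, "wx": 0, "wy": 0, "wz": 0, "claw": 80}, {"dx": -0.6, "dy": -0.98, "dz": 0.2, "wx": 0, "wy": 0, "wz": 0, "claw": 80}, {"dx": -0.6, "dy": -0.98, "dz": 0.2, "wx": 0, "wy": 0, "wz": 0, "claw": 80}]}}

```text
clock: 2.3
tool_pos: [0.4227, 0.2387, 0.2062]
eef_rot: [-0.192, 0.981, -0.001, 0.001]
contact_force: [-1.3, -0.9, -0.1]
opening: 0.91
finger_force: 0.0
```

Emit:
{"api": "step_arm", "payload": {"motion": [{"dx": 0, "dy": -0.5, "dz": 0, "wx": 0, "wy": 0, "wz": 0, "claw": 80}, {"dx": 0, "dy": -0.98, "dz": 0, "wx": 0, "wy": 0, "wz": 0, "claw": 80}, {"dx": 0, "dy": -0.98, "dz": 0, "wx": 0, "wy": 0, "wz": 0, "claw": 80}]}}

```text
clock: 2.6
tool_pos: [0.4497, 0.1657, 0.2064]
eef_rot: [-0.193, 0.981, -0.002, -0.0]
contact_force: [0.5, 0.2, 1.1]
opening: 0.908
finger_force: 0.0
```

```bash
python3 - <<'E'
from h import *
s=get_state();p,d,c=snap('wrist');save('w1.png',p);np.savez('pics/w1.npz',p=p,d=d,c=c)
print(s['clock'],s['tool_pos'],s['q'],np.round(c['extrinsics'],3).tolist(),c['vfov'])
E
```

```text
2.6 [0.44970586 0.16568793 0.20639312] [-0.15809639  0.58235108 -0.45708418  2.02065968  0.42783403  0.63299412
  1.05966777] [[-0.379, 0.88, 0.287, 0.375], [0.925, 0.362, 0.114, 0.135], [-0.003, 0.309, -0.951, 0.354], [0.0, 0.0, 0.0, 1.0]] 69.82997198036968
```

View pics/w1.png

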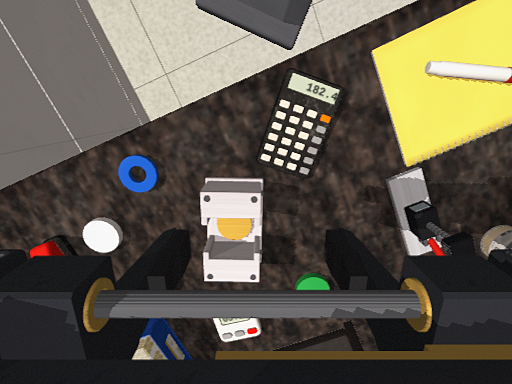

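The wrist view shows the ring (137,173), disc (102,235), nest (234,230) and gauge (415,215). I'll measure all four from it.

```bash
cat > m.py <<'E'
from h import *
def meas(p,d,c):
    P=pts(d,c);z=P[...,2];hsv=cv2.cvtColor(p,cv2.COLOR_RGB2HSV);H,S,V=[hsv[...,i].astype(int) for i in range(3)]
    def blobs(m,amin):
        n,l,st,ce=cv2.connectedComponentsWithStats(m.astype(np.uint8))
        return [l==i for i in range(1,n) if st[i,4]>amin]
    def rect(q):
        (a,b),(w,h),t=cv2.minAreaRect((q[:,:2]*1000).astype(np.float32))
        if w<h: w,h,t=h,w,t+90
        return 'ctr %.1f %.1f size %.1f %.1f ang %.1f zmed %.1f n%d'%(a,b,w,h,(t+90)%180-90,np.median(q[:,2])*1000,len(q))
    for n,m in dict(blue=(S>150)&(H>100)&(H<130)&(z<.03),white=(S<60)&(V>150)&(abs(z-.012)<.005),rim=abs(z-.056)<.004,brass=(S>90)&(H>8)&(H<30)&(V>90)&(z<.06),foot=(abs(z-.010)<.005)&(S<50)&(V>90),red=((H<8)|(H>172))&(S>150)&(z>.02)&(z<.2)).items():
        for b in blobs(cv2.morphologyEx(m.astype(np.uint8),cv2.MORPH_OPEN,np.ones((2,2))),120): 
            v,u=np.nonzero(b);print(n,(u.mean().round(),v.mean().round()),rect(P[b]))
E
python3 - <<'E'
from m import *
o=np.load('pics/w1.npz',allow_pickle=True);meas(o['p'],o['d'],o['c'].item())
E
```

```text
blue (np.float64(139.0), np.float64(174.0)) ctr 452.9 63.0 size 207.3 48.9 ang -29.5 zmed 11.2 n1021
blue (np.float64(168.0), np.float64(334.0)) ctr 589.2 124.7 size 422.9 75.3 ang 7.2 zmed 13.7 n412
white (np.float64(313.0), np.float64(89.0)) ctr 343.5 174.2 size 94.6 31.3 ang -69.6 zmed 13.0 n664
white (np.float64(412.0), np.float64(185.0)) ctr 376.7 263.2 size 251.1 49.0 ang 78.1 zmed 11.5 n432
white (np.float64(235.0), np.float64(181.0)) ctr 430.0 130.1 size 102.2 73.2 ang 17.9 zmed 10.2 n179
white (np.float64(216.0), np.float64(231.0)) ctr 555.7 146.7 size 38.6 22.1 ang 47.5 zmed 9.7 n231
white (np.float64(102.0), np.float64(237.0)) ctr 509.1 51.7 size 312.9 48.0 ang -23.2 zmed 13.4 n886
white (np.float64(254.0), np.float64(234.0)) ctr 461.3 173.6 size 187.2 29.0 ang 15.0 zmed 9.6 n207
white (np.float64(415.0), np.float64(245.0)) ctr 443.9 319.0 size 258.3 24.9 ang 74.4 zmed 11.5 n378
rim (np.float64(232.0), np.float64(206.0)) ctr 465.0 133.4 size 165.3 82.7 ang 22.7 zmed 57.5 n1732
rim (np.float64(233.0), np.float64(269.0)) ctr 507.7 152.7 size 261.0 81.7 ang 20.9 zmed 57.4 n14
[... 301 characters left out ...]
638
foot (np.float64(314.0), np.float64(89.0)) ctr 343.6 174.8 size 95.4 31.9 ang -70.3 zmed 13.0 n771
foot (np.float64(410.0), np.float64(205.0)) ctr 393.0 302.0 size 323.9 87.4 ang 68.7 zmed 11.5 n1717
foot (np.float64(235.0), np.float64(180.0)) ctr 430.2 129.4 size 101.3 73.2 ang 18.7 zmed 10.1 n238
foot (np.float64(103.0), np.float64(236.0)) ctr 509.2 51.7 size 312.9 49.0 ang -23.0 zmed 13.3 n1010
foot (np.float64(234.0), np.float64(234.0)) ctr 475.3 142.0 size 190.5 73.9 ang 23.0 zmed 9.9 n539
red (np.float64(436.0), np.float64(248.0)) ctr 422.3 312.7 size 219.9 11.8 ang 73.1 zmed 45.5 n130
red (np.float64(47.0), np.float64(250.0)) ctr 559.0 20.8 size 278.7 27.0 ang -36.0 zmed 33.4 n319
```

```bash
sed -i 's/    P=pts(d,c);z=P\[...,2\];hsv/    P=pts(d,c);z=np.where(d>0,P[...,2],-1);hsv/; s/def rect(q):/def rect(b,h):\n        v,u=np.nonzero(b);q=np.array([ray(i,j,c,h) for i,j in zip(u,v)]);q[:,2]=z[b]/; s/rect(P\[b\])/rect(b,dict(blue=.01,white=.012,rim=.056,brass=.013,foot=.01,red=.05)[n])/' m.py
sed -i 's/(w,h),t=cv2/(w,h),t=cv2/; s/P\[b\]/b/' m.py
python3 - <<'E'
from m import *
o=np.load('pics/w1.npz',allow_pickle=True);meas(o['p'],o['d'],o['c'].item())
E
```

```text
blue (np.float64(139.0), np.float64(174.0)) ctr 515.8 27.4 size 51.7 47.9 ang -67.6 zmed 11.2 n1023
blue (np.float64(168.0), np.float64(334.0)) ctr 758.1 148.4 size 97.9 31.7 ang 62.9 zmed 13.7 n414
white (np.float64(313.0), np.float64(89.0)) ctr 337.5 191.2 size 58.7 17.3 ang -86.2 zmed 13.0 n664
white (np.float64(412.0), np.float64(185.0)) ctr 398.1 362.3 size 43.3 34.4 ang 45.0 zmed 11.5 n432
white (np.float64(235.0), np.float64(181.0)) ctr 476.4 145.2 size 72.6 5.4 ang -69.8 zmed 10.2 n179
white (np.float64(216.0), np.float64(231.0)) ctr 555.4 146.5 size 39.5 22.8 ang 48.0 zmed 9.7 n231
white (np.float64(102.0), np.float64(237.0)) ctr 622.0 3.4 size 48.9 46.7 ang 13.5 zmed 13.4 n886
white (np.float64(254.0), np.float64(234.0)) ctr 537.0 196.4 size 37.3 22.4 ang -6.7 zmed 9.5 n207
white (np.float64(415.0), np.float64(245.0)) ctr 469.7 408.7 size 54.0 25.7 ang 75.1 zmed 11.5 n378
rim (np.float64(232.0), np.float64(206.0)) ctr 496.2 152.6 size 70.0 42.7 ang -68.8 zmed 57.5 n1732
rim (np.float64(233.0), np.float64(269.0)) ctr 569.1 181.2 size 69.9 44.3 ang -68.9 zmed 57.4 n1423
rim (
[... 287 characters left out ...]
4.3 n640
foot (np.float64(314.0), np.float64(89.0)) ctr 337.3 191.5 size 60.0 17.7 ang -86.6 zmed 13.0 n771
foot (np.float64(410.0), np.float64(205.0)) ctr 429.1 388.4 size 126.9 44.5 ang 45.1 zmed 11.5 n1717
foot (np.float64(235.0), np.float64(180.0)) ctr 476.3 144.9 size 72.9 5.8 ang -68.9 zmed 10.0 n238
foot (np.float64(103.0), np.float64(236.0)) ctr 620.7 4.4 size 54.2 49.7 ang -32.6 zmed 13.3 n1010
foot (np.float64(234.0), np.float64(234.0)) ctr 544.2 171.3 size 73.8 36.6 ang -67.6 zmed 9.8 n539
red (np.float64(436.0), np.float64(248.0)) ctr 450.9 406.3 size 30.3 8.5 ang 61.5 zmed 45.5 n130
red (np.float64(47.0), np.float64(250.0)) ctr 638.4 -43.7 size 40.0 19.2 ang -63.2 zmed 33.4 n319
```

Emit:
{"api": "step_arm", "payload": {"motion": [{"dx": -0.05, "dy": -0.5, "dz": 0.1, "wx": 0, "wy": 0, "wz": 0.007, "claw": 80}, {"dx": -0.05, "dy": -0.96, "dz": 0.1, "wx": 0, "wy": 0, "wz": 0.007, "claw": 80}, {"dx": -0.05, "dy": -0.96, "dz": 0.1, "wx": 0, "wy": 0, "wz": 0.007, "claw": 80}]}}

```text
clock: 2.95
tool_pos: [0.483, 0.0976, 0.1983]
eef_rot: [-0.184, 0.983, -0.001, 0.0]
contact_force: [0.3, 0.4, 0.0]
opening: 0.906
finger_force: 0.0
```

Emit:
{"api": "step_arm", "payload": {"motion": [{"dx": -0.05, "dy": -0.5, "dz": 0.3, "wx": 0, "wy": 0, "wz": 0, "claw": 80}, {"dx": -0.05, "dy": -0.96, "dz": 0.5, "wx": 0, "wy": 0, "wz": 0, "claw": 80}, {"dx": -0.05, "dy": -0.96, "dz": 0.5, "wx": 0, "wy": 0, "wz": 0, "claw": 80}, {"dx": -0.05, "dy": -0.96, "dz": 0.5, "wx": 0, "wy": 0, "wz": 0, "claw": 80}, {"dx": -0.05, "dy": -0.96, "dz": 0.5, "wx": 0, "wy": 0, "wz": 0, "claw": 80}]}}

```text
clock: 3.45
tool_pos: [0.5135, 0.0338, 0.1593]
eef_rot: [-0.189, 0.982, 0.001, 0.001]
contact_force: [-0.5, 0.7, -0.3]
opening: 0.905
finger_force: 0.0
```

```bash
python3 - <<'E'
from m import *
s=get_state();p,d,c=snap('wrist');np.savez('pics/w2.npz',p=p,d=d,c=c)
T=R.from_quat(s['eef_rot']).as_matrix();print(s['clock'],s['tool_pos'],np.degrees(np.arctan2(T[1,0],T[0,0])),T[:,2])
meas(p,d,c)
E
```

```text
3.45 [0.51345831 0.03383369 0.1592921 ] -158.23526178056247 [ 0.00102694  0.00233628 -0.99999674]
blue (np.float64(250.0), np.float64(176.0)) ctr 516.1 26.6 size 49.7 49.3 ang 21.7 zmed 11.3 n1290
blue (np.float64(238.0), np.float64(346.0)) ctr 751.8 93.7 size 81.4 35.0 ang -56.3 zmed 15.2 n667
white (np.float64(469.0), np.float64(74.0)) ctr 337.0 191.4 size 59.0 17.4 ang -86.5 zmed 12.9 n992
white (np.float64(337.0), np.float64(208.0)) ctr 525.0 161.3 size 108.3 73.7 ang 21.5 zmed 9.9 n620
white (np.float64(377.0), np.float64(241.0)) ctr 533.7 197.4 size 35.6 16.2 ang 5.4 zmed 9.6 n245
white (np.float64(204.0), np.float64(249.0)) ctr 619.6 9.3 size 49.4 35.3 ang 17.5 zmed 13.4 n903
white (np.float64(335.0), np.float64(324.0)) ctr 661.9 209.5 size 63.8 15.6 ang -49.2 zmed 15.3 n280
rim (np.float64(376.0), np.float64(213.0)) ctr 495.6 151.7 size 72.5 42.1 ang -70.4 zmed 57.5 n2386
brass (np.float64(364.0), np.float64(235.0)) ctr 536.2 174.0 size 35.1 22.9 ang -71.1 zmed 14.4 n292
foot (np.float64(470.0), np.float64(75.0)) ctr 336.4 192.8 size 60.4 18.1 ang -86.8 zmed 12.9 n1108
foot (np.float64(29.0), np.float64(215.0)) ctr 655.3 -194.6 size 115.2 11.6 ang 44.8 zmed 9.6 n724
foot (np.float64(339.0), np.float64(211.0)) ctr 532.6 165.4 size 126.2 75.9 ang 21.2 zmed 9.9 n790
foot (np.float64(205.0), np.float64(247.0)) ctr 618.9 9.8 size 52.7 37.5 ang 17.5 zmed 13.4 n989
foot (np.float64(377.0), np.float64(241.0)) ctr 534.0 199.0 size 35.3 17.0 ang 5.4 zmed 9.6 n250
foot (np.float64(334.0), np.float64(323.0)) ctr 660.5 209.5 size 64.5 11.8 ang -52.4 zmed 13.1 n228
red (np.float64(176.0), np.float64(330.0)) ctr 708.2 9.4 size 44.1 39.3 ang 45.9 zmed 41.1 n785
```

Emit:
{"api": "step_arm", "payload": {"motion": [{"dx": 0, "dy": -0.08, "dz": 0.4, "wx": 0, "wy": 0, "wz": 0.003, "claw": 80}, {"dx": 0, "dy": -0.08, "dz": 0.8, "wx": 0, "wy": 0, "wz": 0.003, "claw": 80}, {"dx": 0, "dy": -0.08, "dz": 1, "wx": 0, "wy": 0, "wz": 0.003, "claw": 80}, {"dx": 0, "dy": -0.08, "dz": 1, "wx": 0, "wy": 0, "wz": 0.003, "claw": 80}, {"dx": 0, "dy": -0.08, "dz": 1, "wx": 0, "wy": 0, "wz": 0.003, "claw": 80}]}}

```text
clock: 4.0
tool_pos: [0.516, 0.0261, 0.0794]
eef_rot: [-0.183, 0.983, 0.0, 0.0]
contact_force: [-0.0, -0.3, 0.7]
opening: 0.907
finger_force: 0.0
```

Emit:
{"api": "step_arm", "payload": {"motion": [{"dx": 0, "dy": 0, "dz": 0.3, "wx": 0, "wy": 0, "wz": 0, "claw": 80}, {"dx": 0, "dy": 0, "dz": 0.6, "wx": 0, "wy": 0, "wz": 0, "claw": 80}, {"dx": 0, "dy": 0, "dz": 0.75, "wx": 0, "wy": 0, "wz": 0, "claw": 80}, {"dx": 0, "dy": 0, "dz": 0.85, "wx": 0, "wy": 0, "wz": 0, "claw": 80}, {"dx": 0, "dy": 0, "dz": 0.85, "wx": 0, "wy": 0, "wz": 0, "claw": 80}, {"dx": 0, "dy": 0, "dz": 0.85, "wx": 0, "wy": 0, "wz": 0, "claw": 80}]}}

```text
clock: 4.6
tool_pos: [0.5163, 0.0247, 0.0114]
eef_rot: [-0.182, 0.983, 0.0, 0.001]
contact_force: [0.5, -0.8, 0.4]
opening: 0.906
finger_force: 0.0
```

Emit:
{"api": "step_arm", "payload": {"motion": [{"dx": 0, "dy": 0.02, "dz": 0.1, "wx": 0, "wy": 0, "wz": 0, "claw": 80}, {"dx": 0, "dy": 0.02, "dz": 0.1, "wx": 0, "wy": 0, "wz": 0, "claw": 44}, {"dx": 0, "dy": 0.02, "dz": 0.1, "wx": 0, "wy": 0, "wz": 0, "claw": 44}, {"dx": 0, "dy": 0.02, "dz": 0.1, "wx": 0, "wy": 0, "wz": 0, "claw": 44}, {"dx": 0, "dy": 0.02, "dz": 0.1, "wx": 0, "wy": 0, "wz": 0, "claw": 44}, {"dx": 0, "dy": 0.02, "dz": 0.1, "wx": 0, "wy": 0, "wz": 0, "claw": 44}, {"dx": 0, "dy": 0.02, "dz": 0.1, "wx": 0, "wy": 0, "wz": 0, "claw": 44}], "force": 15}}

```text
clock: 5.3
tool_pos: [0.5153, 0.0259, 0.0028]
eef_rot: [-0.182, 0.983, 0.0, 0.0]
contact_force: [0.6, 0.1, 2.1]
opening: 0.56
finger_force: 15.0
```

Emit:
{"api": "step_arm", "payload": {"motion": [{"dx": 0, "dy": 0, "dz": 0, "wx": 0, "wy": 0, "wz": 0, "claw": 44}, {"dx": 0, "dy": 0, "dz": -0.3, "wx": 0, "wy": 0, "wz": 0, "claw": 44}, {"dx": 0, "dy": 0, "dz": -0.7, "wx": 0, "wy": 0, "wz": 0, "claw": 44}, {"dx": 0, "dy": 0, "dz": -1, "wx": 0, "wy": 0, "wz": 0, "claw": 44}, {"dx": 0, "dy": 0, "dz": -1, "wx": 0, "wy": 0, "wz": 0, "claw": 44}]}}

```text
clock: 5.8
tool_pos: [0.5169, 0.0262, 0.0852]
eef_rot: [-0.182, 0.983, 0.0, 0.003]
contact_force: [0.8, 0.2, -0.8]
opening: 0.556
finger_force: 15.0
```

Emit:
{"api": "step_arm", "payload": {"motion": [{"dx": -0.2, "dy": 0.4, "dz": -0.1, "wx": 0, "wy": 0, "wz": 0, "claw": 44}, {"dx": -0.4, "dy": 0.78, "dz": -0.1, "wx": 0, "wy": 0, "wz": 0, "claw": 44}, {"dx": -0.4, "dy": 0.78, "dz": -0.1, "wx": 0, "wy": 0, "wz": 0, "claw": 44}]}}

```text
clock: 6.1
tool_pos: [0.5232, 0.1027, 0.0905]
eef_rot: [-0.186, 0.983, 0.003, 0.002]
contact_force: [-0.1, -0.1, 0.2]
opening: 0.556
finger_force: 15.0
```

Emit:
{"api": "step_arm", "payload": {"motion": [{"dx": -0.2, "dy": 0.4, "dz": 0, "wx": 0, "wy": 0, "wz": 0, "claw": 44}, {"dx": -0.4, "dy": 0.78, "dz": 0, "wx": 0, "wy": 0, "wz": 0, "claw": 44}, {"dx": -0.4, "dy": 0.78, "dz": 0, "wx": 0, "wy": 0, "wz": 0, "claw": 44}, {"dx": -0.4, "dy": 0.78, "dz": 0, "wx": 0, "wy": 0, "wz": 0, "claw": 44}, {"dx": -0.4, "dy": 0.78, "dz": 0, "wx": 0, "wy": 0, "wz": 0, "claw": 44}]}}

```text
clock: 6.6
tool_pos: [0.5296, 0.1634, 0.0899]
eef_rot: [-0.182, 0.983, -0.001, -0.001]
contact_force: [0.4, -0.9, -0.6]
opening: 0.561
finger_force: 15.0
```

```bash
python3 - <<'E'
from m import *
s=get_state();p,d,c=snap('wrist');np.savez('pics/w3.npz',p=p,d=d,c=c);save('w3.png',p)
T=R.from_quat(s['eef_rot']).as_matrix();print(s['clock'],s['tool_pos'],np.degrees(np.arctan2(T[1,0],T[0,0])),T[:,2],s['contact_force'])
meas(p,d,c)
E
```

```text
6.6 [0.52960307 0.16336809 0.08987524] -159.05220313241333 [-0.0016498  -0.00242625 -0.9999957 ] [ 0.36634328 -0.90790463 -0.63763428]
white (np.float64(368.0), np.float64(4.0)) ctr 365.0 184.3 size 12.1 5.5 ang -69.1 zmed 14.6 n142
white (np.float64(391.0), np.float64(10.0)) ctr 362.4 201.0 size 11.8 7.9 ang -86.4 zmed 14.5 n210
white (np.float64(338.0), np.float64(14.0)) ctr 378.1 167.1 size 11.6 7.9 ang -86.8 zmed 14.5 n203
white (np.float64(361.0), np.float64(23.0)) ctr 377.0 184.5 size 11.7 8.0 ang -85.0 zmed 14.6 n199
white (np.float64(383.0), np.float64(31.0)) ctr 376.0 201.8 size 11.8 7.9 ang -85.9 zmed 14.5 n197
white (np.float64(331.0), np.float64(35.0)) ctr 391.7 167.9 size 11.7 7.9 ang -85.3 zmed 14.4 n194
white (np.float64(405.0), np.float64(39.0)) ctr 374.9 219.4 size 11.2 7.4 ang -86.1 zmed 14.5 n170
white (np.float64(353.0), np.float64(43.0)) ctr 390.7 185.3 size 11.7 8.0 ang -86.9 zmed 14.3 n189
white (np.float64(375.0), np.float64(51.0)) ctr 389.7 202.8 size 12.0 7.8 ang -85.1 zmed 14.5 n186
white (np.float64(324.0), np.float64(55.0)) ctr 405.2 168.7 size 11.4 7.8 a
[... 2096 characters left out ...]
ed 14.4 n1006
foot (np.float64(359.0), np.float64(88.0)) ctr 416.6 204.8 size 12.1 8.3 ang -86.0 zmed 14.5 n129
foot (np.float64(508.0), np.float64(146.0)) ctr 419.3 343.1 size 51.1 7.8 ang 36.7 zmed 9.4 n353
foot (np.float64(258.0), np.float64(133.0)) ctr 476.2 144.0 size 74.3 4.4 ang -68.4 zmed 9.7 n445
foot (np.float64(225.0), np.float64(207.0)) ctr 549.4 140.3 size 37.3 14.5 ang 17.0 zmed 9.6 n433
foot (np.float64(293.0), np.float64(207.0)) ctr 526.8 196.2 size 35.8 15.0 ang 27.1 zmed 9.5 n457
foot (np.float64(57.0), np.float64(227.0)) ctr 621.3 3.6 size 56.5 49.9 ang -46.0 zmed 13.4 n2452
foot (np.float64(255.0), np.float64(325.0)) ctr 660.6 211.2 size 65.0 15.2 ang -58.3 zmed 12.4 n400
```

View pics/w3.png

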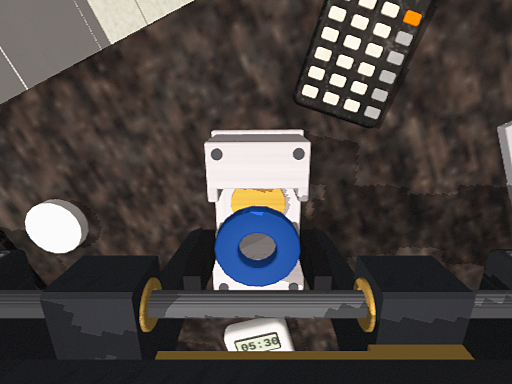

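The picture shows the ring held level at (258,247), with the nest rim screws at (216,154) and (298,154). I'll measure the ring's offset from the nest.

```bash
cat > n.py <<'E'
from m import *
def held(p,d,c,mask,zt):
    n,l,st,ce=cv2.connectedComponentsWithStats(mask.astype(np.uint8));i=1+np.argmax(st[1:,4]);v,u=np.nonzero(l==i)
    q=np.array([ray(a,b,c,zt)[:2] for a,b in zip(u,v)])*1000
    r=cv2.minEnclosingCircle(q.astype(np.float32));return r
X=np.array([.932,.363]);Y=np.array([-.363,.932])
E
python3 - <<'E'
from n import *
o=np.load('pics/w3.npz',allow_pickle=True);p,d,c=o['p'],o['d'],o['c'].item()
hsv=cv2.cvtColor(p,cv2.COLOR_RGB2HSV);m=(hsv[...,1]>150)&(abs(hsv[...,0].astype(int)-115)<15)&(hsv[...,2]>100)
P=pts(d,c);print(np.percentile(P[m][:,2],[5,50,95]))
r=held(p,d,c,m,.0975);print(r,X@np.array(r[0]),Y@np.array(r[0]))
s1=ray(216,154,c,.056)[:2];s2=ray(298,154,c,.056)[:2];print(s1,s2,Y@(s1+s2)/2,X@s1,X@s2)
g=cv2.cvtColor(p,cv2.COLOR_RGB2GRAY).astype(int);print(g[120:215,258])
for v in range(128,205,3): print(v,(X@ray(258,v,c,.056)[:2]).round(4),end=' ')
E
```

```text
[0.09721445 0.09840904 0.09939293]
((529.1939086914062, 162.4542236328125), 25.719295501708984) 552.1796060791015 -40.6900524291992
[0.49481233 0.120707  ] [0.47530737 0.17163168] -0.039846901680754804 0.5049817312621456 0.5052887672842316
[ 64  61  61  61  62  61  59  59  51  80 194 229 242 254 126 111 115 116
 118 120 114 100 209 232 238 237 237 238 240 239 238 239 239 238 236 236
 237 238 240 239 238 237 238 238 241 242 242 242 243 243 242 240 239 240
 239 240 240 238 238 237 238 241 243 242 242 243 244 247 191 140 132 202
 203 203 204 204 200 201 199 198 197 200 202 194 198 215  84  38  47  46
  54  55 115 112 111]
128 0.4882 131 0.4901 134 0.492 137 0.494 140 0.4959 143 0.4979 146 0.4998 149 0.5018 152 0.5038 155 0.5058 158 0.5078 161 0.5099 164 0.5119 167 0.514 170 0.5161 173 0.5181 176 0.5203 179 0.5224 182 0.5245 185 0.5267 188 0.5288 191 0.531 194 0.5332 197 0.5354 200 0.5376 203 0.5399
```

Emit:
{"api": "step_arm", "payload": {"motion": [{"dx": -0.058, "dy": 0.016, "dz": 0.1, "wx": 0, "wy": 0, "wz": -0.002, "claw": 44}, {"dx": -0.058, "dy": 0.016, "dz": 0.2, "wx": 0, "wy": 0, "wz": -0.002, "claw": 44}, {"dx": -0.058, "dy": 0.016, "dz": 0.25, "wx": 0, "wy": 0, "wz": -0.002, "claw": 44}, {"dx": -0.058, "dy": 0.016, "dz": 0.25, "wx": 0, "wy": 0, "wz": -0.002, "claw": 44}]}}

```text
clock: 7.05
tool_pos: [0.5334, 0.1678, 0.0697]
eef_rot: [-0.186, 0.983, -0.0, -0.001]
contact_force: [-1.0, 0.4, -0.2]
opening: 0.554
finger_force: 15.0
```

```bash
python3 - <<'E'
from n import *
s=get_state();p,d,c=snap('wrist');t=s['tool_pos']
hsv=cv2.cvtColor(p,cv2.COLOR_RGB2HSV);m=(hsv[...,1]>150)&(abs(hsv[...,0].astype(int)-115)<15)&(hsv[...,2]>100)
r=held(p,d,c,m,t[2]+.0075);print(t,X@t[:2],Y@t[:2],r,X@np.array(r[0]),Y@np.array(r[0]))
g=cv2.cvtColor(p,cv2.COLOR_RGB2GRAY);save('w4.png',p[100:384,130:390])
E
```

```text
[0.53338027 0.16781284 0.06969207] 0.5580264721296669 -0.03721547603705491 ((533.0653686523438, 166.93212890625), 25.756229400634766) 557.4132863769531 -37.92198468017577
```

View pics/w4.png

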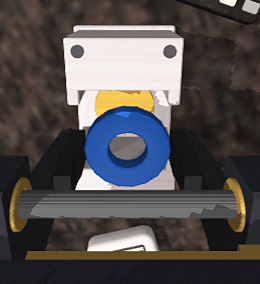

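The ring is centred over the pocket to within 1 mm, so I'll lower it.

Emit:
{"api": "step_arm", "payload": {"motion": [{"dx": 0, "dy": -0.01, "dz": 0.15, "wx": 0, "wy": 0, "wz": 0, "claw": 44}, {"dx": 0, "dy": -0.01, "dz": 0.3, "wx": 0, "wy": 0, "wz": 0, "claw": 44}, {"dx": 0, "dy": -0.01, "dz": 0.45, "wx": 0, "wy": 0, "wz": 0, "claw": 44}, {"dx": 0, "dy": -0.01, "dz": 0.58, "wx": 0, "wy": 0, "wz": 0, "claw": 44}, {"dx": 0, "dy": -0.01, "dz": 0.58, "wx": 0, "wy": 0, "wz": 0, "claw": 44}]}}

```text
clock: 7.6
tool_pos: [0.5335, 0.1672, 0.0227]
eef_rot: [-0.186, 0.983, -0.0, -0.001]
contact_force: [-0.9, 0.5, 1.0]
opening: 0.557
finger_force: 15.0
```

Emit:
{"api": "step_arm", "payload": {"motion": [{"dx": 0, "dy": 0, "dz": 0.05, "wx": 0, "wy": 0, "wz": 0, "claw": 44}, {"dx": 0, "dy": 0, "dz": 0.05, "wx": 0, "wy": 0, "wz": 0, "claw": 44}, {"dx": 0, "dy": 0, "dz": 0.05, "wx": 0, "wy": 0, "wz": 0, "claw": 44}]}}

```text
clock: 7.9
tool_pos: [0.534, 0.1673, 0.0203]
eef_rot: [-0.186, 0.983, -0.0, -0.0]
contact_force: [-0.8, -0.2, 1.7]
opening: 0.558
finger_force: 15.0
```

Emit:
{"api": "step_arm", "payload": {"motion": [{"dx": 0, "dy": 0, "dz": 0.04, "wx": 0, "wy": 0, "wz": 0, "claw": 44}, {"dx": 0, "dy": 0, "dz": 0.04, "wx": 0, "wy": 0, "wz": 0, "claw": 44}, {"dx": 0, "dy": 0, "dz": 0.04, "wx": 0, "wy": 0, "wz": 0, "claw": 44}]}}

```text
clock: 8.2
tool_pos: [0.5342, 0.1673, 0.0175]
eef_rot: [-0.186, 0.983, -0.0, 0.0]
contact_force: [-2.8, -1.3, 6.7]
opening: 0.559
finger_force: 15.0
```

Emit:
{"api": "step_arm", "payload": {"motion": [{"dx": 0, "dy": 0, "dz": 0, "wx": 0, "wy": 0, "wz": 0, "claw": 62}, {"dx": 0, "dy": 0, "dz": 0, "wx": 0, "wy": 0, "wz": 0, "claw": 62}, {"dx": 0, "dy": 0, "dz": 0, "wx": 0, "wy": 0, "wz": 0, "claw": 62}, {"dx": 0, "dy": 0, "dz": -0.3, "wx": 0, "wy": 0, "wz": 0, "claw": 62}, {"dx": 0, "dy": 0, "dz": -0.8, "wx": 0, "wy": 0, "wz": 0, "claw": 62}, {"dx": 0, "dy": 0, "dz": -1, "wx": 0, "wy": 0, "wz": 0, "claw": 80}, {"dx": 0, "dy": 0, "dz": -1, "wx": 0, "wy": 0, "wz": 0, "claw": 80}]}}

```text
clock: 8.9
tool_pos: [0.536, 0.1684, 0.0993]
eef_rot: [-0.185, 0.983, 0.001, 0.002]
contact_force: [0.1, -0.2, 0.0]
opening: 0.861
finger_force: 0.0
```

```bash
python3 - <<'E'
from n import *
s=get_state();p,d,c=snap('wrist');t=s['tool_pos'];np.savez('pics/w5.npz',p=p,d=d,c=c)
T=R.from_quat(s['eef_rot']).as_matrix();print(t,np.degrees(np.arctan2(T[1,0],T[0,0])))
hsv=cv2.cvtColor(p,cv2.COLOR_RGB2HSV);m=(hsv[...,1]>150)&(abs(hsv[...,0].astype(int)-115)<15)&(hsv[...,2]>80)
n,l,st,ce=cv2.connectedComponentsWithStats(m.astype(np.uint8));print([(st[i],ce[i].round()) for i in range(1,n) if st[i,4]>200])
v,u=np.nonzero(m);P=pts(d,c)[m];k=np.linalg.norm(P[:,:2]-[.533,.167],axis=1)<.04;print(np.percentile(P[k][:,2],[5,25,50,75,95]))
b=P[k]*[1,1,1];Q=b[:,:2];print((Q@X).min(),(Q@X).max(),(Q@Y).min(),(Q@Y).max())
r=R.from_euler('z',0)
w=(hsv[...,1]<60)&(hsv[...,2]>150)&(u.size>0);P=pts(d,c);w&=(np.linalg.norm(P[...,:2]-[.622,.003],axis=2)<.04)
print('disc',held(p,d,c,w,.012))
E
```

```text
[0.5359662  0.1683514  0.09928371] -158.63493989600758
[(array([ 229,  174,   57,   50, 1844], dtype=int32), array([257., 198.]))]
[0.02291551 0.02380617 0.02426075 0.02472871 0.02534094]
0.5359998841624715 0.5841700062933232 -0.06189059932162568 -0.013603694918085312
disc ((620.5628051757812, 1.2950445413589478), 25.84614372253418)
```

Emit:
{"api": "step_arm", "payload": {"motion": [{"dx": -0.05, "dy": -0.4, "dz": -0.2, "wx": 0, "wy": 0, "wz": 0, "claw": 66}, {"dx": -0.1, "dy": -0.8, "dz": -0.3, "wx": 0, "wy": 0, "wz": 0, "claw": 66}, {"dx": -0.1, "dy": -0.8, "dz": -0.3, "wx": 0, "wy": 0, "wz": 0, "claw": 66}]}}

```text
clock: 9.25
tool_pos: [0.5673, 0.1047, 0.1202]
eef_rot: [-0.182, 0.983, -0.002, 0.0]
contact_force: [0.1, 0.3, -0.4]
opening: 0.753
finger_force: 0.0
```

Emit:
{"api": "step_arm", "payload": {"motion": [{"dx": -0.05, "dy": -0.4, "dz": 0, "wx": 0, "wy": 0, "wz": 0, "claw": 66}, {"dx": -0.1, "dy": -0.8, "dz": 0, "wx": 0, "wy": 0, "wz": 0, "claw": 66}, {"dx": -0.1, "dy": -0.8, "dz": 0, "wx": 0, "wy": 0, "wz": 0, "claw": 66}]}}

```text
clock: 9.55
tool_pos: [0.5969, 0.0483, 0.119]
eef_rot: [-0.182, 0.983, -0.002, -0.001]
contact_force: [0.3, -0.6, -0.1]
opening: 0.749
finger_force: 0.0
```

Emit:
{"api": "step_arm", "payload": {"motion": [{"dx": -0.03, "dy": -0.4, "dz": 0, "wx": 0, "wy": 0, "wz": 0, "claw": 66}, {"dx": -0.03, "dy": -0.72, "dz": 0, "wx": 0, "wy": 0, "wz": 0, "claw": 66}, {"dx": -0.03, "dy": -0.72, "dz": 0, "wx": 0, "wy": 0, "wz": 0, "claw": 66}, {"dx": -0.03, "dy": -0.72, "dz": 0, "wx": 0, "wy": 0, "wz": 0, "claw": 66}]}}

```text
clock: 9.95
tool_pos: [0.6181, 0.0024, 0.1198]
eef_rot: [-0.186, 0.983, 0.001, -0.001]
contact_force: [-0.1, -0.0, 0.0]
opening: 0.751
finger_force: 0.0
```

```bash
python3 - <<'E'
from n import *
s=get_state();p,d,c=snap('wrist');t=s['tool_pos'];save('w6.png',p)
T=R.from_quat(s['eef_rot']).as_matrix();print(t,np.degrees(np.arctan2(T[1,0],T[0,0])))
hsv=cv2.cvtColor(p,cv2.COLOR_RGB2HSV);P=pts(d,c);w=(hsv[...,1]<60)&(hsv[...,2]>140)&(np.linalg.norm(P[...,:2]-[.622,.003],axis=2)<.04)
print('disc',held(p,d,c,w,.012))
z=P[...,2];m=(d>0)&(z>.02)&(z<.05)&(np.linalg.norm(P[...,:2]-[.64,-.05],axis=2)<.05);q=P[m]
if len(q): print('near tall pts',len(q),q[np.argmin(np.linalg.norm(q[:,:2]-[.64,-.045],axis=1))],q.min(0),q.max(0), 'ylocal min', ((q[:,:2]-[.621,.0025])@Y).max(), )
E
```

```text
[0.61812501 0.00237797 0.11981835] -158.6140740484701
disc ((620.5084838867188, 1.3820781707763672), 25.870479583740234)
near tall pts 1308 [ 0.64753421 -0.04997177  0.03154381] [ 0.64546198 -0.07351287  0.0203203 ] [ 0.68362086 -0.01895969  0.04425438] ylocal min -0.040943319780279284
```

View pics/w6.png

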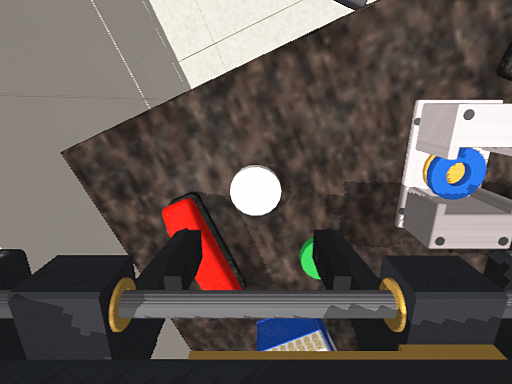

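The wrist view shows the ring seated in the nest at (456,172) and the disc at (255,190). The stapler's edge at (205,205) is close to the left finger. I'll turn 30° so that finger clears the stapler.

Emit:
{"api": "step_arm", "payload": {"motion": [{"dx": -0.025, "dy": -0.02, "dz": 0.1, "wx": 0, "wy": 0, "wz": 0.167, "claw": 66}, {"dx": -0.025, "dy": -0.02, "dz": 0.2, "wx": 0, "wy": 0, "wz": 0.167, "claw": 66}, {"dx": -0.025, "dy": -0.02, "dz": 0.4, "wx": 0, "wy": 0, "wz": 0.167, "claw": 66}, {"dx": -0.025, "dy": -0.02, "dz": 0.6, "wx": 0, "wy": 0, "wz": 0.167, "claw": 66}, {"dx": -0.025, "dy": -0.02, "dz": 0.75, "wx": 0, "wy": 0, "wz": 0.167, "claw": 66}, {"dx": -0.025, "dy": -0.02, "dz": 0.75, "wx": 0, "wy": 0, "wz": 0.167, "claw": 66}, {"dx": -0.025, "dy": -0.02, "dz": 0.75, "wx": 0, "wy": 0, "wz": 0.167, "claw": 66}]}}

```text
clock: 10.7
tool_pos: [0.6214, 0.0017, 0.0611]
eef_rot: [0.074, 0.997, 0.0, -0.0]
contact_force: [0.7, -0.3, -0.2]
opening: 0.749
finger_force: 0.0
```

Emit:
{"api": "step_arm", "payload": {"motion": [{"dx": 0, "dy": 0, "dz": 0.2, "wx": 0, "wy": 0, "wz": 0, "claw": 66}, {"dx": 0, "dy": 0, "dz": 0.4, "wx": 0, "wy": 0, "wz": 0, "claw": 66}, {"dx": 0, "dy": 0, "dz": 0.6, "wx": 0, "wy": 0, "wz": 0, "claw": 66}, {"dx": 0, "dy": 0, "dz": 0.6, "wx": 0, "wy": 0, "wz": 0, "claw": 66}, {"dx": 0, "dy": 0, "dz": 0.6, "wx": 0, "wy": 0, "wz": 0, "claw": 66}]}}

```text
clock: 11.2
tool_pos: [0.6211, 0.0007, 0.0123]
eef_rot: [0.075, 0.997, -0.0, -0.001]
contact_force: [-0.5, -0.3, 0.2]
opening: 0.754
finger_force: 0.0
```

Emit:
{"api": "step_arm", "payload": {"motion": [{"dx": 0, "dy": 0.015, "dz": 0.11, "wx": 0, "wy": 0, "wz": 0, "claw": 66}, {"dx": 0, "dy": 0.015, "dz": 0.11, "wx": 0, "wy": 0, "wz": 0, "claw": 66}, {"dx": 0, "dy": 0.015, "dz": 0.11, "wx": 0, "wy": 0, "wz": 0, "claw": 44}, {"dx": 0, "dy": 0.015, "dz": 0.11, "wx": 0, "wy": 0, "wz": 0, "claw": 44}, {"dx": 0, "dy": 0.015, "dz": 0.11, "wx": 0, "wy": 0, "wz": 0, "claw": 44}, {"dx": 0, "dy": 0.015, "dz": 0.11, "wx": 0, "wy": 0, "wz": 0, "claw": 44}, {"dx": 0, "dy": 0.015, "dz": 0.11, "wx": 0, "wy": 0, "wz": 0, "claw": 44}], "force": 15}}

```text
clock: 11.9
tool_pos: [0.622, 0.0019, 0.0046]
eef_rot: [0.076, 0.997, 0.0, 0.0]
contact_force: [0.3, 0.2, 1.3]
opening: 0.556
finger_force: 15.0
```

Emit:
{"api": "step_arm", "payload": {"motion": [{"dx": 0, "dy": 0, "dz": -0.3, "wx": 0, "wy": 0, "wz": 0, "claw": 44}, {"dx": 0, "dy": 0, "dz": -0.7, "wx": 0, "wy": 0, "wz": 0, "claw": 44}, {"dx": 0, "dy": 0, "dz": -1, "wx": 0, "wy": 0, "wz": 0, "claw": 44}, {"dx": 0, "dy": 0, "dz": -1, "wx": 0, "wy": 0, "wz": -0.167, "claw": 44}, {"dx": 0, "dy": 0, "dz": -1, "wx": 0, "wy": 0, "wz": -0.167, "claw": 44}, {"dx": 0, "dy": 0, "dz": -1, "wx": 0, "wy": 0, "wz": -0.167, "claw": 44}, {"dx": 0, "dy": 0, "dz": -1, "wx": 0, "wy": 0, "wz": -0.167, "claw": 44}, {"dx": 0, "dy": 0, "dz": -1, "wx": 0, "wy": 0, "wz": -0.167, "claw": 44}]}}

```text
clock: 12.7
tool_pos: [0.6215, 0.0016, 0.0841]
eef_rot: [-0.185, 0.983, 0.0, -0.0]
contact_force: [-0.2, 0.4, -0.9]
opening: 0.556
finger_force: 15.0
```

Emit:
{"api": "step_arm", "payload": {"motion": [{"dx": 0.05, "dy": 0.4, "dz": -0.1, "wx": 0, "wy": 0, "wz": 0, "claw": 44}, {"dx": 0.1, "dy": 0.8, "dz": -0.1, "wx": 0, "wy": 0, "wz": 0, "claw": 44}, {"dx": 0.1, "dy": 0.8, "dz": -0.1, "wx": 0, "wy": 0, "wz": 0, "claw": 44}]}}

```text
clock: 13.0
tool_pos: [0.5887, 0.0649, 0.0929]
eef_rot: [-0.188, 0.982, 0.002, -0.0]
contact_force: [-0.5, 0.9, -0.6]
opening: 0.555
finger_force: 15.0
```

Emit:
{"api": "step_arm", "payload": {"motion": [{"dx": 0.05, "dy": 0.4, "dz": 0, "wx": 0, "wy": 0, "wz": 0, "claw": 44}, {"dx": 0.1, "dy": 0.8, "dz": 0, "wx": 0, "wy": 0, "wz": 0, "claw": 44}, {"dx": 0.1, "dy": 0.8, "dz": 0, "wx": 0, "wy": 0, "wz": 0, "claw": 44}]}}

```text
clock: 13.3
tool_pos: [0.5579, 0.121, 0.0926]
eef_rot: [-0.188, 0.982, 0.002, -0.0]
contact_force: [0.2, -0.5, 0.5]
opening: 0.552
finger_force: 15.0
```

Emit:
{"api": "step_arm", "payload": {"motion": [{"dx": 0.08, "dy": 0.4, "dz": 0, "wx": 0, "wy": 0, "wz": 0, "claw": 44}, {"dx": 0.08, "dy": 0.72, "dz": 0, "wx": 0, "wy": 0, "wz": 0, "claw": 44}, {"dx": 0.08, "dy": 0.72, "dz": 0, "wx": 0, "wy": 0, "wz": 0, "claw": 44}, {"dx": 0.08, "dy": 0.72, "dz": 0, "wx": 0, "wy": 0, "wz": 0, "claw": 44}, {"dx": 0.08, "dy": 0.72, "dz": 0, "wx": 0, "wy": 0, "wz": 0, "claw": 44}]}}

```text
clock: 13.8
tool_pos: [0.534, 0.1646, 0.0921]
eef_rot: [-0.184, 0.983, -0.001, -0.0]
contact_force: [-0.9, -1.1, -0.6]
opening: 0.558
finger_force: 15.0
```

```bash
python3 - <<'E'
from n import *
s=get_state();p,d,c=snap('wrist');t=s['tool_pos'];np.savez('pics/w7.npz',p=p,d=d,c=c)
T=R.from_quat(s['eef_rot']).as_matrix();print(t,X@t[:2],Y@t[:2],np.degrees(np.arctan2(T[1,0],T[0,0])))
hsv=cv2.cvtColor(p,cv2.COLOR_RGB2HSV);P=pts(d,c);z=P[...,2];w=(hsv[...,1]<60)&(hsv[...,2]>140)&(abs(z-t[2]-.009)<.004)
r=held(p,d,c,w,t[2]+.008);print(r,X@np.array(r[0]),Y@np.array(r[0]))
E
```

```text
[0.53399662 0.16455485 0.09214829] 0.5574182606851457 -0.04047565404124659 -158.76963227314968
((533.1072998046875, 163.0621337890625), 25.88105010986328) 556.0475579833985 -41.5440411376953
```

Emit:
{"api": "step_arm", "payload": {"motion": [{"dx": -0.015, "dy": 0.033, "dz": 0.1, "wx": 0, "wy": 0, "wz": 0, "claw": 44}, {"dx": -0.015, "dy": 0.033, "dz": 0.2, "wx": 0, "wy": 0, "wz": 0, "claw": 44}, {"dx": -0.015, "dy": 0.033, "dz": 0.35, "wx": 0, "wy": 0, "wz": 0, "claw": 44}, {"dx": -0.015, "dy": 0.033, "dz": 0.5, "wx": 0, "wy": 0, "wz": 0, "claw": 44}, {"dx": -0.015, "dy": 0.033, "dz": 0.65, "wx": 0, "wy": 0, "wz": 0, "claw": 44}, {"dx": -0.015, "dy": 0.033, "dz": 0.7, "wx": 0, "wy": 0, "wz": 0, "claw": 44}, {"dx": -0.015, "dy": 0.033, "dz": 0.7, "wx": 0, "wy": 0, "wz": 0, "claw": 44}]}}

```text
clock: 14.55
tool_pos: [0.5328, 0.1693, 0.0353]
eef_rot: [-0.186, 0.983, -0.0, -0.001]
contact_force: [1.3, -0.0, -1.1]
opening: 0.55
finger_force: 15.0
```

Emit:
{"api": "step_arm", "payload": {"motion": [{"dx": 0, "dy": 0, "dz": 0.05, "wx": 0, "wy": 0, "wz": 0, "claw": 44}, {"dx": 0, "dy": 0, "dz": 0.05, "wx": 0, "wy": 0, "wz": 0, "claw": 44}, {"dx": 0, "dy": 0, "dz": 0.05, "wx": 0, "wy": 0, "wz": 0, "claw": 44}]}}

```text
clock: 14.85
tool_pos: [0.5336, 0.1695, 0.0326]
eef_rot: [-0.186, 0.983, 0.0, 0.0]
contact_force: [-0.2, -0.7, -1.0]
opening: 0.558
finger_force: 15.0
```

Emit:
{"api": "step_arm", "payload": {"motion": [{"dx": 0, "dy": -0.015, "dz": 0.04, "wx": 0, "wy": 0, "wz": 0, "claw": 44}, {"dx": 0, "dy": -0.015, "dz": 0.04, "wx": 0, "wy": 0, "wz": 0, "claw": 44}, {"dx": 0, "dy": -0.015, "dz": 0.04, "wx": 0, "wy": 0, "wz": 0, "claw": 44}]}}

```text
clock: 15.15
tool_pos: [0.5338, 0.1682, 0.0291]
eef_rot: [-0.185, 0.983, -0.0, 0.0]
contact_force: [0.5, -0.1, -1.6]
opening: 0.555
finger_force: 15.0
```

Emit:
{"api": "step_arm", "payload": {"motion": [{"dx": 0, "dy": 0, "dz": 0.03, "wx": 0, "wy": 0, "wz": 0, "claw": 44}, {"dx": 0, "dy": 0, "dz": 0.03, "wx": 0, "wy": 0, "wz": 0, "claw": 44}, {"dx": 0, "dy": 0, "dz": 0.03, "wx": 0, "wy": 0, "wz": 0, "claw": 44}]}}

```text
clock: 15.45
tool_pos: [0.5341, 0.1685, 0.0272]
eef_rot: [-0.186, 0.983, 0.0, 0.0]
contact_force: [-0.6, -0.1, 5.2]
opening: 0.555
finger_force: 15.0
```

Emit:
{"api": "step_arm", "payload": {"motion": [{"dx": 0, "dy": 0, "dz": 0, "wx": 0, "wy": 0, "wz": 0, "claw": 62}, {"dx": 0, "dy": 0, "dz": 0, "wx": 0, "wy": 0, "wz": 0, "claw": 62}, {"dx": 0, "dy": 0, "dz": 0, "wx": 0, "wy": 0, "wz": 0, "claw": 62}, {"dx": 0, "dy": 0, "dz": -0.3, "wx": 0, "wy": 0, "wz": 0, "claw": 62}, {"dx": 0, "dy": 0, "dz": -0.8, "wx": 0, "wy": 0, "wz": 0, "claw": 62}, {"dx": 0, "dy": 0, "dz": -1, "wx": 0, "wy": 0, "wz": 0, "claw": 62}, {"dx": 0, "dy": 0, "dz": -1, "wx": 0, "wy": 0, "wz": 0, "claw": 62}]}}

```text
clock: 16.15
tool_pos: [0.5353, 0.169, 0.1088]
eef_rot: [-0.185, 0.983, 0.001, 0.002]
contact_force: [0.4, 0.4, -1.2]
opening: 0.701
finger_force: 0.0
```

```bash
python3 - <<'E'
from n import *
s=get_state();p,d,c=snap('wrist');t=s['tool_pos'];np.savez('pics/w8.npz',p=p,d=d,c=c)
hsv=cv2.cvtColor(p,cv2.COLOR_RGB2HSV);P=pts(d,c);z=P[...,2];L=P[...,:2]-[.533,.167]
w=(d>0)&(abs(L@X)<.022)&(abs(L@Y)<.022);q=P[w];q=q[q[:,2]<.06]
A=np.c_[q[:,:2]-[.533,.167],np.ones(len(q))];k=np.linalg.lstsq(A,q[:,2],rcond=None)[0];print(t,len(q),np.percentile(q[:,2],[2,10,50,90,98]),'tilt',k)
E
```

```text
[0.53528601 0.16899831 0.10883515] 2405 [0.01539903 0.03526534 0.03630575 0.03715682 0.03766226] tilt [0.06634957 0.05075524 0.035649  ]
```

Emit:
{"api": "step_arm", "payload": {"motion": [{"dx": 0.03, "dy": 0.3, "dz": -0.5, "wx": 0, "wy": 0, "wz": 0, "claw": 50}, {"dx": 0.06, "dy": 0.8, "dz": -0.8, "wx": 0, "wy": 0, "wz": 0, "claw": 50}, {"dx": 0.06, "dy": 0.8, "dz": -0.8, "wx": 0, "wy": 0, "wz": 0, "claw": 50}]}}

```text
clock: 16.5
tool_pos: [0.5043, 0.2338, 0.1728]
eef_rot: [-0.19, 0.982, 0.004, 0.002]
contact_force: [0.3, 0.9, -0.1]
opening: 0.569
finger_force: 0.0
```

Emit:
{"api": "step_arm", "payload": {"motion": [{"dx": 0.05, "dy": 0.4, "dz": 0, "wx": 0, "wy": 0, "wz": 0, "claw": 50}, {"dx": 0.1, "dy": 0.9, "dz": 0, "wx": 0, "wy": 0, "wz": 0, "claw": 50}, {"dx": 0.1, "dy": 0.9, "dz": 0, "wx": 0, "wy": 0, "wz": 0, "claw": 50}]}}

```text
clock: 16.8
tool_pos: [0.4682, 0.2966, 0.1696]
eef_rot: [-0.19, 0.982, 0.002, -0.001]
contact_force: [-0.5, -0.4, 0.1]
opening: 0.566
finger_force: 0.0
```

Emit:
{"api": "step_arm", "payload": {"motion": [{"dx": 0.02, "dy": 0.4, "dz": 0, "wx": 0, "wy": 0, "wz": -0.04, "claw": 50}, {"dx": 0.05, "dy": 0.8, "dz": 0, "wx": 0, "wy": 0, "wz": -0.08, "claw": 50}, {"dx": 0.05, "dy": 0.9, "dz": 0, "wx": 0, "wy": 0, "wz": -0.132, "claw": 50}, {"dx": 0.05, "dy": 0.9, "dz": 0, "wx": 0, "wy": 0, "wz": -0.132, "claw": 50}, {"dx": 0.05, "dy": 0.9, "dz": 0, "wx": 0, "wy": 0, "wz": -0.132, "claw": 50}]}}

```text
clock: 17.3
tool_pos: [0.4425, 0.3542, 0.1694]
eef_rot: [-0.382, 0.924, -0.001, -0.001]
contact_force: [0.8, -0.2, 0.3]
opening: 0.567
finger_force: 0.0
```

```bash
python3 - <<'E'
from m import *
s=get_state();p,d,c=snap('wrist');t=s['tool_pos'];np.savez('pics/w9.npz',p=p,d=d,c=c);save('w9.png',p)
T=R.from_quat(s['eef_rot']).as_matrix();print(t,np.degrees(np.arctan2(T[1,0],T[0,0])))
P=pts(d,c);z=P[...,2];hsv=cv2.cvtColor(p,cv2.COLOR_RGB2HSV)
near=(d>0)&(np.linalg.norm(P[...,:2]-[.43,.39],axis=2)<.09)
for n,h,m in(('grip',.102,near&(abs(z-.103)<.004)&(hsv[...,2]<110)),('foot',.01,near&(abs(z-.0112)<.004)&(hsv[...,1]<60)&(hsv[...,2]>110))):
    v,u=np.nonzero(m);print(n,len(u))
    if len(u): q=np.array([ray(a,b,c,h)[:2] for a,b in zip(u,v)])*1000;print((u.mean(),v.mean()),cv2.minAreaRect(q.astype(np.float32)),np.median(P[m],0))
E
```

```text
[0.4425343  0.35416021 0.16939555] -135.06804006023998
grip 726
(np.float64(296.1322314049587), np.float64(217.03994490358127)) ((427.72900390625, 386.50799560546875), (23.903900146484375, 24.587207794189453), 44.942352294921875) [0.4277862  0.386548   0.10158983]
foot 2222
(np.float64(283.45094509450945), np.float64(168.5819081908191)) ((414.6433410644531, 392.5508117675781), (134.58377075195312, 71.68122863769531), 44.943294525146484) [0.40717166 0.36489444 0.0114744 ]
```

View pics/w9.png

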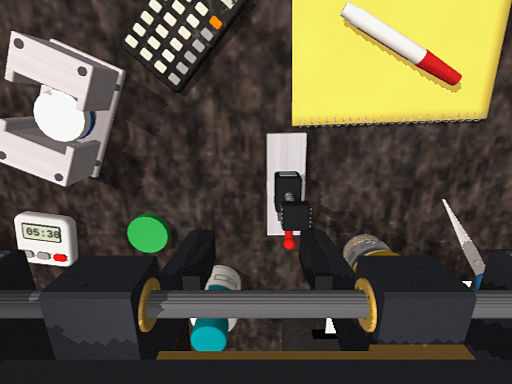

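The disc is flat in the nest at (62,113). The gauge stands alone, with its grip at (296,217) and the red ball at (290,243). The bottle at (220,290) is nearby, so I'll check its clearance.

```bash
python3 - <<'E'
from h import *
o=np.load('pics/w9.npz',allow_pickle=True);d,c=o['d'],o['c'].item();P=pts(d,c)
X=np.array([.707,.707]);Y=np.array([-.707,.707])
L=P[...,:2]-[.4277,.3865];m=(d>0)&(P[...,2]>.05)&(P[...,2]<.115);m[:,:]&=True
for n,(a,b) in {'y-':(-.15,-.02),'y+':(.02,.15)}.items():
    for zl in(.045,.07):
        k=m&(P[...,2]>zl)&((L@Y)>a)&((L@Y)<b)&(abs(L@X)<.02);q=P[k];print(n,zl,k.sum(),(np.percentile((L@Y)[k],[1,99]),np.percentile((L@X)[k],[1,99])) if k.sum() else '')
q=ray(210,330,c,.098)[:2]-[.4277,.3865];print('bottle local',X@q,Y@q)
E
```

```text
y- 0.045 0 
y- 0.07 0 
y+ 0.045 0 
y+ 0.07 0 
bottle local 0.12403582837032012 -0.08047080800022843
```

Emit:
{"api": "step_arm", "payload": {"motion": [{"dx": -0.08, "dy": 0.2, "dz": 0, "wx": 0, "wy": 0, "wz": 0, "claw": 50}, {"dx": -0.154, "dy": 0.417, "dz": 0.2, "wx": 0, "wy": 0, "wz": 0, "claw": 50}, {"dx": -0.154, "dy": 0.417, "dz": 0.4, "wx": 0, "wy": 0, "wz": 0, "claw": 50}, {"dx": -0.154, "dy": 0.417, "dz": 0.5, "wx": 0, "wy": 0, "wz": 0, "claw": 50}, {"dx": -0.154, "dy": 0.417, "dz": 0.5, "wx": 0, "wy": 0, "wz": 0, "claw": 50}]}}

```text
clock: 17.85
tool_pos: [0.4277, 0.386, 0.1294]
eef_rot: [-0.383, 0.924, -0.001, -0.001]
contact_force: [0.1, -0.1, -0.5]
opening: 0.568
finger_force: 0.0
```

```bash
python3 - <<'E'
from h import *
s=get_state();t=s['tool_pos'];print(t,delta([.4277,.3865,.077]))
p,d,c=snap('wrist');P=pts(d,c);z=P[...,2]
m=(d>0)&(abs(z-.1025)<.004)&(np.linalg.norm(P[...,:2]-[.428,.387],axis=2)<.025);v,u=np.nonzero(m)
q=np.array([ray(a,b,c,.102)[:2] for a,b in zip(u,v)])*1000;print(cv2.minAreaRect(q.astype(np.float32)))
E
```

```text
[0.4276916  0.38598305 0.12944395] [-0.007  0.006  0.656]
((427.35662841796875, 386.3916320800781), (23.58075523376465, 24.549156188964844), 45.026695251464844)
```

Emit:
{"api": "step_arm", "payload": {"motion": [{"dx": 0, "dy": 0, "dz": 0.25, "wx": 0, "wy": 0, "wz": 0, "claw": 50}, {"dx": 0, "dy": 0, "dz": 0.5, "wx": 0, "wy": 0, "wz": 0, "claw": 50}, {"dx": 0, "dy": 0, "dz": 0.65, "wx": 0, "wy": 0, "wz": 0, "claw": 50}, {"dx": 0, "dy": 0, "dz": 0.65, "wx": 0, "wy": 0, "wz": 0, "claw": 50}, {"dx": 0, "dy": 0, "dz": 0.65, "wx": 0, "wy": 0, "wz": 0, "claw": 50}]}}

```text
clock: 18.4
tool_pos: [0.4278, 0.3883, 0.0793]
eef_rot: [-0.384, 0.924, 0.0, 0.0]
contact_force: [-0.4, 0.6, 0.3]
opening: 0.568
finger_force: 0.0
```

Emit:
{"api": "step_arm", "payload": {"motion": [{"dx": 0, "dy": 0, "dz": 0, "wx": 0, "wy": 0, "wz": 0, "claw": 20}, {"dx": 0, "dy": 0, "dz": 0, "wx": 0, "wy": 0, "wz": 0, "claw": 18}, {"dx": 0, "dy": 0, "dz": 0, "wx": 0, "wy": 0, "wz": 0, "claw": 18}, {"dx": 0, "dy": 0, "dz": 0, "wx": 0, "wy": 0, "wz": 0, "claw": 18}, {"dx": 0, "dy": 0, "dz": 0, "wx": 0, "wy": 0, "wz": 0, "claw": 18}, {"dx": 0, "dy": 0, "dz": 0, "wx": 0, "wy": 0, "wz": 0, "claw": 18}], "force": 35}}

```text
clock: 19.0
tool_pos: [0.4279, 0.388, 0.079]
eef_rot: [-0.384, 0.923, -0.0, 0.0]
contact_force: [1.5, -0.2, 1.3]
opening: 0.265
finger_force: 35.0
```

Emit:
{"api": "step_arm", "payload": {"motion": [{"dx": 0, "dy": 0, "dz": -0.1, "wx": 0, "wy": 0, "wz": 0, "claw": 18}, {"dx": 0, "dy": 0, "dz": -0.2, "wx": 0, "wy": 0, "wz": 0, "claw": 18}, {"dx": 0, "dy": 0, "dz": -0.3, "wx": 0, "wy": 0, "wz": 0, "claw": 18}, {"dx": 0, "dy": 0, "dz": -0.45, "wx": 0, "wy": 0, "wz": 0, "claw": 18}, {"dx": 0, "dy": 0, "dz": -0.6, "wx": 0, "wy": 0, "wz": 0, "claw": 18}, {"dx": 0, "dy": 0, "dz": -0.8, "wx": 0, "wy": 0, "wz": 0, "claw": 18}, {"dx": 0, "dy": 0, "dz": -1, "wx": 0, "wy": 0, "wz": 0, "claw": 18}, {"dx": 0, "dy": 0, "dz": -1, "wx": 0, "wy": 0, "wz": 0, "claw": 18}]}}

```text
clock: 19.8
tool_pos: [0.4283, 0.3896, 0.1614]
eef_rot: [-0.384, 0.923, 0.001, 0.002]
contact_force: [0.8, 1.0, -5.8]
opening: 0.264
finger_force: 35.0
```

Emit:
{"api": "step_arm", "payload": {"motion": [{"dx": 0, "dy": 0, "dz": -0.05, "wx": 0, "wy": 0, "wz": 0.02, "claw": 18}, {"dx": 0, "dy": 0, "dz": -0.1, "wx": 0, "wy": 0, "wz": 0.05, "claw": 18}, {"dx": 0, "dy": 0, "dz": -0.1, "wx": 0, "wy": 0, "wz": 0.08, "claw": 18}, {"dx": 0, "dy": 0, "dz": -0.1, "wx": 0, "wy": 0, "wz": 0.11, "claw": 18}, {"dx": 0, "dy": 0, "dz": -0.1, "wx": 0, "wy": 0, "wz": 0.131, "claw": 18}, {"dx": 0, "dy": 0, "dz": -0.1, "wx": 0, "wy": 0, "wz": 0.131, "claw": 18}, {"dx": 0, "dy": 0, "dz": -0.1, "wx": 0, "wy": 0, "wz": 0.131, "claw": 18}]}}

```text
clock: 20.5
tool_pos: [0.427, 0.388, 0.1664]
eef_rot: [-0.188, 0.982, -0.0, -0.0]
contact_force: [-0.1, -0.2, -6.0]
opening: 0.264
finger_force: 35.0
```

Emit:
{"api": "step_arm", "payload": {"motion": [{"dx": -0.01, "dy": -0.1, "dz": 0, "wx": 0, "wy": 0, "wz": 0, "claw": 18}, {"dx": -0.02, "dy": -0.3, "dz": 0, "wx": 0, "wy": 0, "wz": 0, "claw": 18}, {"dx": -0.03, "dy": -0.55, "dz": 0, "wx": 0, "wy": 0, "wz": 0, "claw": 18}, {"dx": -0.05, "dy": -0.8, "dz": 0, "wx": 0, "wy": 0, "wz": 0, "claw": 18}]}}

```text
clock: 20.9
tool_pos: [0.4554, 0.3274, 0.1666]
eef_rot: [-0.187, 0.982, -0.001, -0.0]
contact_force: [0.7, 0.6, -7.3]
opening: 0.261
finger_force: 35.0
```

Emit:
{"api": "step_arm", "payload": {"motion": [{"dx": -0.02, "dy": -0.25, "dz": 0, "wx": 0, "wy": 0, "wz": 0, "claw": 18}, {"dx": -0.04, "dy": -0.5, "dz": 0, "wx": 0, "wy": 0, "wz": 0, "claw": 18}, {"dx": -0.05, "dy": -0.8, "dz": 0, "wx": 0, "wy": 0, "wz": 0, "claw": 18}]}}

```text
clock: 21.2
tool_pos: [0.4827, 0.2699, 0.1667]
eef_rot: [-0.187, 0.982, -0.0, 0.0]
contact_force: [0.4, 0.1, -7.0]
opening: 0.268
finger_force: 35.0
```

Emit:
{"api": "step_arm", "payload": {"motion": [{"dx": -0.02, "dy": -0.25, "dz": 0, "wx": 0, "wy": 0, "wz": 0, "claw": 18}, {"dx": -0.04, "dy": -0.5, "dz": 0, "wx": 0, "wy": 0, "wz": 0, "claw": 18}, {"dx": -0.05, "dy": -0.8, "dz": 0, "wx": 0, "wy": 0, "wz": 0, "claw": 18}]}}

```text
clock: 21.5
tool_pos: [0.5097, 0.2118, 0.1667]
eef_rot: [-0.187, 0.982, -0.0, 0.0]
contact_force: [0.0, 0.3, -5.8]
opening: 0.265
finger_force: 35.0
```

Emit:
{"api": "step_arm", "payload": {"motion": [{"dx": -0.02, "dy": -0.25, "dz": 0, "wx": 0, "wy": 0, "wz": 0, "claw": 18}, {"dx": -0.04, "dy": -0.45, "dz": 0, "wx": 0, "wy": 0, "wz": 0, "claw": 18}, {"dx": -0.05, "dy": -0.6, "dz": 0, "wx": 0, "wy": 0, "wz": 0, "claw": 18}, {"dx": -0.05, "dy": -0.65, "dz": 0, "wx": 0, "wy": 0, "wz": 0, "claw": 18}, {"dx": -0.05, "dy": -0.65, "dz": 0, "wx": 0, "wy": 0, "wz": 0, "claw": 18}, {"dx": -0.05, "dy": -0.65, "dz": 0, "wx": 0, "wy": 0, "wz": 0, "claw": 18}]}}

```text
clock: 22.1
tool_pos: [0.5315, 0.1681, 0.1668]
eef_rot: [-0.188, 0.982, 0.001, -0.0]
contact_force: [0.4, 0.2, -6.0]
opening: 0.271
finger_force: 35.0
```

```bash
python3 - <<'E'
from n import *
s=get_state();t=s['tool_pos'];T=R.from_quat(s['eef_rot']).as_matrix()
print(s['clock'],t,X@t[:2],Y@t[:2],np.degrees(np.arctan2(T[1,0],T[0,0])),T[:,2],delta([.5333,.1665,t[2]]))
p,d,c=snap('wrist');save('w10.png',p);np.savez('pics/w10.npz',p=p,d=d,c=c)
E
```

```text
22.1 [0.53146379 0.16812418 0.1667978 ] 0.5563533288035452 -0.03622962274785288 -158.35573213894833 [-2.41413873e-04  1.17772519e-03 -9.99999277e-01] [-0.014 -0.027 -0.   ]
```

View pics/w10.png

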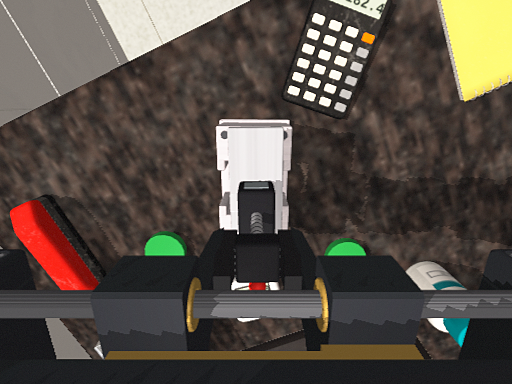

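The gauge hangs square over the nest at (258,200). I'll correct by 2–3 mm and lower it onto the rims.

Emit:
{"api": "step_arm", "payload": {"motion": [{"dx": -0.012, "dy": -0.015, "dz": 0.05, "wx": 0, "wy": 0, "wz": 0, "claw": 18}, {"dx": -0.024, "dy": -0.03, "dz": 0.15, "wx": 0, "wy": 0, "wz": 0, "claw": 18}, {"dx": -0.024, "dy": -0.03, "dz": 0.25, "wx": 0, "wy": 0, "wz": 0, "claw": 18}, {"dx": -0.024, "dy": -0.03, "dz": 0.31, "wx": 0, "wy": 0, "wz": 0, "claw": 18}, {"dx": -0.024, "dy": -0.03, "dz": 0.31, "wx": 0, "wy": 0, "wz": 0, "claw": 18}, {"dx": -0.024, "dy": -0.03, "dz": 0.31, "wx": 0, "wy": 0, "wz": 0, "claw": 18}]}}

```text
clock: 22.75
tool_pos: [0.5345, 0.1657, 0.1417]
eef_rot: [-0.187, 0.982, 0.0, -0.0]
contact_force: [0.3, 0.4, -5.9]
opening: 0.269
finger_force: 35.0
```

```bash
python3 - <<'E'
from n import *
s=get_state();t=s['tool_pos'];T=R.from_quat(s['eef_rot']).as_matrix()
print(s['clock'],t,X@t[:2],Y@t[:2],np.degrees(np.arctan2(T[1,0],T[0,0])),s['contact_force'])
p,d,c=snap('wrist');np.savez('pics/w11.npz',p=p,d=d,c=c);P=pts(d,c);z=P[...,2];L=P[...,:2]-[.533,.166]
hsv=cv2.cvtColor(p,cv2.COLOR_RGB2HSV);br=(hsv[...,1]<60)&(hsv[...,2]>140)
fz=t[2]-.079+.010
for n,h,lo,hi in(('foot',fz,fz-.003,fz+.0055),('rim',.056,.050,.0605)):
    m=(d>0)&br&(z>lo)&(z<hi)&(abs(L@X)<.09)&(abs(L@Y)<.06)
    v,u=np.nonzero(m);q=np.array([ray(a,b,c,h)[:2] for a,b in zip(u,v)]);x,y=q@X,q@Y
    print(n,len(u),np.median(z[m]),'x',x.min(),np.percentile(x,1),'y',np.percentile(y,[0.5,99.5]))
    # side edges fit for yaw
    (a,b),(w,hh),th=cv2.minAreaRect((q*1000).astype(np.float32));print(w,hh,th)
E
```

```text
22.75 [0.53446588 0.16572245 0.14169526] 0.5582794460700697 -0.03955779372984275 -158.41404431975997 [ 0.29915654  0.40319945 -5.87248578]
foot 3643 0.07240167048490856 x 0.49601115846841237 0.49680562001139233 y [-0.06239666 -0.01887148]
90.2265853881836 43.723609924316406 21.9118595123291
rim 1368 0.057447466712735346 x 0.4968507868667011 0.49690815005986577 y [-0.07412235 -0.00461891]
94.00720977783203 69.6583023071289 21.386659622192383
```

Emit:
{"api": "step_arm", "payload": {"motion": [{"dx": 0.01, "dy": 0.015, "dz": 0.02, "wx": 0, "wy": 0, "wz": 0.003, "claw": 18}, {"dx": 0.01, "dy": 0.015, "dz": 0.04, "wx": 0, "wy": 0, "wz": 0.003, "claw": 18}, {"dx": 0.01, "dy": 0.015, "dz": 0.06, "wx": 0, "wy": 0, "wz": 0.003, "claw": 18}, {"dx": 0.01, "dy": 0.015, "dz": 0.08, "wx": 0, "wy": 0, "wz": 0.003, "claw": 18}, {"dx": 0.01, "dy": 0.015, "dz": 0.09, "wx": 0, "wy": 0, "wz": 0.003, "claw": 18}, {"dx": 0.01, "dy": 0.015, "dz": 0.09, "wx": 0, "wy": 0, "wz": 0.003, "claw": 18}]}}

```text
clock: 23.4
tool_pos: [0.5335, 0.1663, 0.1351]
eef_rot: [-0.182, 0.983, -0.0, 0.0]
contact_force: [-2.1, -1.2, 1.6]
opening: 0.267
finger_force: 35.0
```

Emit:
{"api": "step_arm", "payload": {"motion": [{"dx": 0, "dy": 0, "dz": 0.04, "wx": 0, "wy": 0, "wz": 0, "claw": 18}, {"dx": 0, "dy": 0, "dz": 0.08, "wx": 0, "wy": 0, "wz": 0, "claw": 18}, {"dx": 0, "dy": 0, "dz": 0.12, "wx": 0, "wy": 0, "wz": 0, "claw": 18}, {"dx": 0, "dy": 0, "dz": 0.12, "wx": 0, "wy": 0, "wz": 0, "claw": 18}]}}

```text
clock: 23.8
tool_pos: [0.5334, 0.1663, 0.1245]
eef_rot: [-0.183, 0.983, 0.0, -0.0]
contact_force: [-0.1, -0.8, -2.9]
opening: 0.267
finger_force: 35.0
```

Emit:
{"api": "step_arm", "payload": {"motion": [{"dx": 0, "dy": 0, "dz": 0.04, "wx": 0, "wy": 0, "wz": 0, "claw": 18}, {"dx": 0, "dy": 0, "dz": 0.08, "wx": 0, "wy": 0, "wz": 0, "claw": 18}, {"dx": 0, "dy": 0, "dz": 0.1, "wx": 0, "wy": 0, "wz": 0, "claw": 18}]}}

```text
clock: 24.1
tool_pos: [0.5335, 0.1662, 0.1168]
eef_rot: [-0.182, 0.983, -0.0, -0.0]
contact_force: [-1.0, -2.8, 1.0]
opening: 0.262
finger_force: 35.0
```

```bash
cat > g.py <<'E'
from n import *
s=get_state();t=s['tool_pos'];T=R.from_quat(s['eef_rot']).as_matrix()
print(s['clock'],t,np.degrees(np.arctan2(T[1,0],T[0,0])),s['contact_force'],s['moment'])
p,d,c=snap('wrist');P=pts(d,c);z=P[...,2];L=P[...,:2]-[.533,.166]
hsv=cv2.cvtColor(p,cv2.COLOR_RGB2HSV);br=(hsv[...,1]<60)&(hsv[...,2]>140)
m=(d>0)&br&(z>.063)&(z<.075)&(abs(L@X)<.09)&(abs(L@Y)<.06)
v,u=np.nonzero(m);q=np.array([ray(a,b,c,.066)[:2] for a,b in zip(u,v)]);x,y=q@X,q@Y
A=np.c_[L[m]@X,L[m]@Y,np.ones(m.sum())]
print('foot',len(u),np.median(z[m]),'x',np.percentile(x,.5),'y',np.percentile(y,[.5,99.5]),'tilt',np.linalg.lstsq(A,z[m],rcond=None)[0],cv2.minAreaRect((q*1000).astype(np.float32))[1:])
E
python3 g.py
```

```text
24.1 [0.53345825 0.16622177 0.11680257] -158.97561805061522 [-1.02945752 -2.81601079  1.01492496] [-0.32097587  0.33869092  0.03566337]
foot 4187 0.06772278258172532 x 0.49582837373642924 y [-0.06126633 -0.01750142] tilt [-0.0001828  -0.01140181  0.06769348] ((124.00634002685547, 44.2293815612793), 21.32479476928711)
```

The foot is standing flat and square on the rims. I'll continue lowering the rod.

Emit:
{"api": "step_arm", "payload": {"motion": [{"dx": 0, "dy": 0, "dz": 0.03, "wx": 0, "wy": 0, "wz": 0, "claw": 18}, {"dx": 0, "dy": 0, "dz": 0.06, "wx": 0, "wy": 0, "wz": 0, "claw": 18}, {"dx": 0, "dy": 0, "dz": 0.08, "wx": 0, "wy": 0, "wz": 0, "claw": 18}, {"dx": 0, "dy": 0, "dz": 0.08, "wx": 0, "wy": 0, "wz": 0, "claw": 18}]}}

```text
clock: 24.55
tool_pos: [0.5335, 0.1663, 0.1104]
eef_rot: [-0.182, 0.983, -0.0, -0.0]
contact_force: [-1.1, -2.3, -1.4]
opening: 0.268
finger_force: 35.0
```

Emit:
{"api": "step_arm", "payload": {"motion": [{"dx": 0, "dy": 0, "dz": 0.02, "wx": 0, "wy": 0, "wz": 0, "claw": 18}, {"dx": 0, "dy": 0, "dz": 0.02, "wx": 0, "wy": 0, "wz": 0, "claw": 18}]}}

```text
clock: 24.75
tool_pos: [0.5334, 0.1662, 0.1089]
eef_rot: [-0.182, 0.983, -0.0, -0.0]
contact_force: [-0.6, -2.9, -2.1]
opening: 0.266
finger_force: 35.0
```

Emit:
{"api": "step_arm", "payload": {"motion": [{"dx": 0, "dy": 0, "dz": 0.015, "wx": 0, "wy": 0, "wz": 0, "claw": 18}, {"dx": 0, "dy": 0, "dz": 0.015, "wx": 0, "wy": 0, "wz": 0, "claw": 18}]}}

```text
clock: 24.95
tool_pos: [0.5334, 0.1663, 0.1078]
eef_rot: [-0.182, 0.983, -0.0, -0.0]
contact_force: [-0.6, -3.3, 0.4]
opening: 0.266
finger_force: 35.0
```

Emit:
{"api": "step_arm", "payload": {"motion": [{"dx": 0, "dy": 0, "dz": 0.012, "wx": 0, "wy": 0, "wz": 0, "claw": 18}, {"dx": 0, "dy": 0, "dz": 0.012, "wx": 0, "wy": 0, "wz": 0, "claw": 18}]}}

```text
clock: 25.15
tool_pos: [0.5335, 0.1663, 0.1069]
eef_rot: [-0.182, 0.983, -0.0, 0.0]
contact_force: [-0.9, -2.8, 0.7]
opening: 0.266
finger_force: 35.0
```

Emit:
{"api": "step_arm", "payload": {"motion": [{"dx": 0, "dy": 0, "dz": 0.01, "wx": 0, "wy": 0, "wz": 0, "claw": 18}, {"dx": 0, "dy": 0, "dz": 0.01, "wx": 0, "wy": 0, "wz": 0, "claw": 18}]}}

```text
clock: 25.35
tool_pos: [0.5335, 0.1664, 0.1065]
eef_rot: [-0.182, 0.983, -0.0, 0.0]
contact_force: [-1.7, -3.3, 5.9]
opening: 0.266
finger_force: 35.0
```

Emit:
{"api": "step_arm", "payload": {"motion": [{"dx": 0, "dy": 0, "dz": 0.004, "wx": 0, "wy": 0, "wz": 0, "claw": 18}, {"dx": 0, "dy": 0, "dz": 0.004, "wx": 0, "wy": 0, "wz": 0, "claw": 18}]}}

```text
clock: 25.55
tool_pos: [0.5335, 0.1664, 0.1065]
eef_rot: [-0.182, 0.983, -0.0, 0.0]
contact_force: [-2.1, -3.6, 7.3]
opening: 0.268
finger_force: 35.0
```

The probe is touching the disc: no further motion, and the force rose to 7 N. I'll release, lift clear and look at the lever.

Emit:
{"api": "step_arm", "payload": {"motion": [{"dx": 0, "dy": 0, "dz": 0, "wx": 0, "wy": 0, "wz": 0, "claw": 40}, {"dx": 0, "dy": 0, "dz": 0, "wx": 0, "wy": 0, "wz": 0, "claw": 50}, {"dx": 0, "dy": 0, "dz": 0, "wx": 0, "wy": 0, "wz": 0, "claw": 50}, {"dx": 0, "dy": 0, "dz": 0, "wx": 0, "wy": 0, "wz": 0, "claw": 50}, {"dx": 0, "dy": 0, "dz": -0.2, "wx": 0, "wy": 0, "wz": 0, "claw": 50}, {"dx": 0, "dy": 0, "dz": -0.6, "wx": 0, "wy": 0, "wz": 0, "claw": 50}, {"dx": 0, "dy": 0, "dz": -0.8, "wx": 0, "wy": 0, "wz": 0, "claw": 50}, {"dx": 0, "dy": 0, "dz": -0.8, "wx": 0, "wy": 0, "wz": 0, "claw": 50}]}}

```text
clock: 26.35
tool_pos: [0.5349, 0.1674, 0.1718]
eef_rot: [-0.182, 0.983, 0.001, 0.002]
contact_force: [-0.0, -0.7, -0.1]
opening: 0.567
finger_force: 0.0
```

```bash
cat >> g.py <<'E'
R_=((hsv[...,0]<8)|(hsv[...,0]>172))&(hsv[...,1]>150)&(d>0)&(np.linalg.norm(L,axis=2)<.08)&(z>.06)
q=P[R_];print('red n',len(q));
if len(q):
    l=q[:,:2]-(X*.5578+Y*-.0394);lx=l@X;print('lx',np.percentile(lx,[1,50,99]),'ly',np.percentile(l@Y,[1,50,99]),'z',np.percentile(q[:,2],[1,50,99]))
k=(d>0)&(z>.108)&(z<.135)&(np.linalg.norm(L,axis=2)<.03)&(hsv[...,2]<120);q=P[k];print('grip',k.sum(),np.median(q,0) if k.sum() else '')
save('g_%.2f.png'%s['clock'],p)
E
python3 g.py
```

```text
26.35 [0.53487035 0.16744074 0.17183981] -158.9754640637839 [-2.17719621e-04 -6.62110005e-01 -1.47578966e-01] [ 0.0532148  -0.03476647 -0.00584638]
foot 3520 0.06747848416021934 x 0.49607815052747023 y [-0.06110774 -0.01729252] tilt [0.0004362  0.00095625 0.06747608] ((123.86805725097656, 44.13841247558594), 21.459686279296875)
red n 404
lx [-0.03414004  0.03983918  0.0505028 ] ly [-0.05438997  0.00022003  0.00606704] z [0.09567625 0.11173566 0.24835855]
grip 1072 [0.53120334 0.16476589 0.12910107]
```

Emit:
{"api": "step_arm", "payload": {"motion": [{"dx": -0.3, "dy": -0.01, "dz": 0, "wx": 0, "wy": 0, "wz": 0, "claw": 0}, {"dx": -0.613, "dy": -0.01, "dz": 0, "wx": 0, "wy": 0, "wz": 0, "claw": 0}, {"dx": -0.613, "dy": -0.01, "dz": 0, "wx": 0, "wy": 0, "wz": 0, "claw": 0}, {"dx": -0.613, "dy": -0.01, "dz": 0, "wx": 0, "wy": 0, "wz": 0, "claw": 0}, {"dx": -0.613, "dy": -0.01, "dz": 0.2, "wx": 0, "wy": 0, "wz": 0, "claw": 0}, {"dx": -0.613, "dy": -0.01, "dz": 0.5, "wx": 0, "wy": 0, "wz": 0, "claw": 0}, {"dx": -0.613, "dy": -0.01, "dz": 0.5, "wx": 0, "wy": 0, "wz": 0, "claw": 0}, {"dx": -0.613, "dy": -0.01, "dz": 0.5, "wx": 0, "wy": 0, "wz": 0, "claw": 0}]}}

```text
clock: 27.2
tool_pos: [0.5783, 0.1829, 0.1295]
eef_rot: [-0.183, 0.983, -0.0, -0.001]
contact_force: [-0.2, -0.0, 1.2]
opening: 0.001
finger_force: 0.0
```

```bash
python3 - <<'E'
from n import *
s=get_state();t=s['tool_pos'][:2]-(X*.558+Y*-.0393);print(s['tool_pos'],'lx',t@X,'ly',t@Y,s['opening'],s['contact_force'])
E
```

```text
[0.57833972 0.18286971 0.12946114] lx 0.047175032289933735 ly -0.0001873023772289463 0.0009471638398225093 [-0.19621781 -0.02261069  1.21236781]
```

Emit:
{"api": "step_arm", "payload": {"motion": [{"dx": -0.02, "dy": 0, "dz": 0.05, "wx": 0, "wy": 0, "wz": 0, "claw": 0}, {"dx": -0.04, "dy": 0, "dz": 0.1, "wx": 0, "wy": 0, "wz": 0, "claw": 0}, {"dx": -0.06, "dy": 0, "dz": 0.15, "wx": 0, "wy": 0, "wz": 0, "claw": 0}, {"dx": -0.08, "dy": 0, "dz": 0.2, "wx": 0, "wy": 0, "wz": 0, "claw": 0}, {"dx": -0.1, "dy": 0, "dz": 0.25, "wx": 0, "wy": 0, "wz": 0, "claw": 0}, {"dx": -0.12, "dy": 0, "dz": 0.3, "wx": 0, "wy": 0, "wz": 0, "claw": 0}, {"dx": -0.12, "dy": 0, "dz": 0.32, "wx": 0, "wy": 0, "wz": 0, "claw": 0}, {"dx": -0.12, "dy": 0, "dz": 0.32, "wx": 0, "wy": 0, "wz": 0, "claw": 0}]}}

```text
clock: 28.0
tool_pos: [0.5887, 0.1869, 0.1043]
eef_rot: [-0.183, 0.983, 0.0, 0.0]
contact_force: [1.8, 0.5, 2.6]
opening: 0.005
finger_force: 1.0
```

Emit:
{"api": "step_arm", "payload": {"motion": [{"dx": 0, "dy": 0, "dz": 0.02, "wx": 0, "wy": 0, "wz": 0, "claw": 0}, {"dx": 0, "dy": 0, "dz": 0.02, "wx": 0, "wy": 0, "wz": 0, "claw": 0}]}}

```text
clock: 28.2
tool_pos: [0.588, 0.1866, 0.1024]
eef_rot: [-0.183, 0.983, -0.0, -0.0]
contact_force: [1.7, 0.0, 1.8]
opening: 0.006
finger_force: 0.8
```

Emit:
{"api": "step_arm", "payload": {"motion": [{"dx": 0, "dy": 0, "dz": 0.015, "wx": 0, "wy": 0, "wz": 0, "claw": 0}, {"dx": 0, "dy": 0, "dz": 0.015, "wx": 0, "wy": 0, "wz": 0, "claw": 0}]}}

```text
clock: 28.4
tool_pos: [0.5883, 0.1867, 0.1014]
eef_rot: [-0.183, 0.983, 0.0, -0.0]
contact_force: [0.5, 0.9, 3.1]
opening: 0.006
finger_force: 1.1
```

Emit:
{"api": "step_arm", "payload": {"motion": [{"dx": 0, "dy": 0, "dz": 0.012, "wx": 0, "wy": 0, "wz": 0, "claw": 0}, {"dx": 0, "dy": 0, "dz": 0.012, "wx": 0, "wy": 0, "wz": 0, "claw": 0}]}}

```text
clock: 28.6
tool_pos: [0.5884, 0.1868, 0.101]
eef_rot: [-0.183, 0.983, -0.0, 0.0]
contact_force: [-0.3, 0.9, 5.2]
opening: 0.005
finger_force: 3.2
```

Emit:
{"api": "step_arm", "payload": {"motion": [{"dx": 0, "dy": 0, "dz": 0.01, "wx": 0, "wy": 0, "wz": 0, "claw": 0}, {"dx": 0, "dy": 0, "dz": 0.01, "wx": 0, "wy": 0, "wz": 0, "claw": 0}]}}

```text
clock: 28.8
tool_pos: [0.5885, 0.1868, 0.1007]
eef_rot: [-0.183, 0.983, -0.0, 0.0]
contact_force: [0.2, -0.8, 10.0]
opening: 0.002
finger_force: 4.9
```

Emit:
{"api": "step_arm", "payload": {"motion": [{"dx": 0, "dy": 0, "dz": 0.01, "wx": 0, "wy": 0, "wz": 0, "claw": 0}, {"dx": 0, "dy": 0, "dz": 0.01, "wx": 0, "wy": 0, "wz": 0, "claw": 0}]}}

```text
clock: 29.0
tool_pos: [0.5886, 0.1869, 0.1005]
eef_rot: [-0.182, 0.983, -0.0, 0.001]
contact_force: [-1.8, -1.5, 13.2]
opening: 0.004
finger_force: 6.8
```

The lever is at its stop: 13 N with almost no further motion. I'll retreat upward and check.

Emit:
{"api": "step_arm", "payload": {"motion": [{"dx": 0, "dy": 0, "dz": -0.1, "wx": 0, "wy": 0, "wz": 0, "claw": 0}, {"dx": 0, "dy": 0, "dz": -0.5, "wx": 0, "wy": 0, "wz": 0, "claw": 0}, {"dx": 0, "dy": 0, "dz": -1, "wx": 0, "wy": 0, "wz": 0, "claw": 0}, {"dx": 0, "dy": 0, "dz": -1, "wx": 0, "wy": 0, "wz": 0, "claw": 0}]}}

```text
clock: 29.4
tool_pos: [0.5904, 0.1879, 0.1833]
eef_rot: [-0.182, 0.983, 0.001, 0.003]
contact_force: [0.8, 0.0, 0.6]
opening: 0.008
finger_force: 0.0
```

Emit:
{"api": "step_arm", "payload": {"motion": [{"dx": 0.8, "dy": 0, "dz": -0.4, "wx": 0, "wy": 0, "wz": 0, "claw": 0}, {"dx": 0.9, "dy": 0, "dz": -0.5, "wx": 0, "wy": 0, "wz": 0, "claw": 0}, {"dx": 0.9, "dy": 0, "dz": -0.5, "wx": 0, "wy": 0, "wz": 0, "claw": 0}, {"dx": 0.9, "dy": 0, "dz": -0.5, "wx": 0, "wy": 0, "wz": 0, "claw": 0}]}}

```text
clock: 29.8
tool_pos: [0.5209, 0.1603, 0.2186]
eef_rot: [-0.182, 0.983, -0.0, -0.0]
contact_force: [-0.0, -0.0, -0.4]
opening: 0.005
finger_force: 0.0
```

```bash
python3 g.py; python3 - <<'E'
from h import *
a,_,_=snap('scene');w=cv2.imread('pics/'+sorted(__import__('os').listdir('pics'),key=lambda f:__import__('os').path.getmtime('pics/'+f))[-1])
s=cv2.resize(a[190:300,200:330],(520,440));save('fin.png',s)
E
ls -t pics | head -3
```

```text
29.8 [0.52094727 0.16033564 0.21859463] -158.97695085333245 [-0.01957648 -0.03754408 -0.42822479] [ 0.06446106 -0.01263444 -0.01727246]
foot 2273 0.06748857336645392 x 0.49613550765028397 y [-0.06095339 -0.01720665] tilt [0.00016014 0.00029711 0.06748146] ((112.79850769042969, 44.067447662353516), 21.47784423828125)
red n 141
lx [-0.0248419  -0.01984261  0.03741984] ly [-0.0039444  -0.00030179  0.00264266] z [0.09049652 0.22075584 0.24186892]
grip 695 [0.5310277  0.16458891 0.1290981 ]
fin.png
g_29.80.png
g_26.35.png
```

View pics/fin.png

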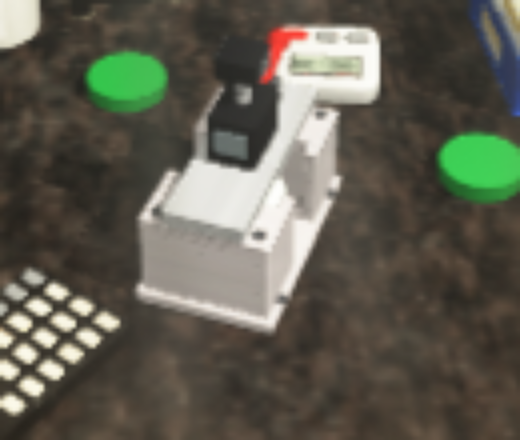

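The scene crop shows the gauge standing squarely on the nest, with the red lever at (280,45). I'll check the ball's height from the depth.

```bash
python3 - <<'E'
from n import *
for n in('top','scene'):
    p,d,c=snap(n);P=pts(d,c);h=cv2.cvtColor(p,cv2.COLOR_RGB2HSV);L=P[...,:2]-(X*.558+Y*-.0393)
    m=((h[...,0]<8)|(h[...,0]>172))&(h[...,1]>140)&(d>0)&(np.linalg.norm(L,axis=2)<.09)&(P[...,2]>.06)&(P[...,2]<.15)
    for a,b in sorted(zip((L@X)[m].round(3),P[m][:,2].round(3)))[::4]: print(a,b,end='; ')
    print(n,m.sum())
E
```

```text
0.055 0.1; 0.058 0.102; 0.062 0.096; top 11
-0.009 0.121; 0.005 0.116; 0.03 0.089; 0.041 0.092; 0.044 0.098; 0.05 0.099; 0.054 0.098; 0.055 0.098; 0.055 0.102; 0.058 0.101; 0.059 0.099; scene 42
```

The ball is at lx 0.058 with its top at z 0.101. That matches the clamped position (0.0588, 0.1013), so I'll hand in.

```bash
python3 -c "
from h import *
print(workorder.finish_job())"
```

```text
the job is handed in; nothing more can be done
None
```

I handed the job in at about 30 s on the robot clock: the spacer ring and white disc are stacked in the nest, and the gauge stands square on the rims with its probe on the disc and the lever clamped at its stop. The hand-in call gave no verdict.

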